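Fit the spring on the cheese press

ROBOT

A 7-joint arm with a two-finger parallel gripper is mounted at the origin on a cart in front of the work surface, level with it; the furniture and walls round the work are solid. World frame = base frame: x ahead of the robot, y to its left, z up, the work surface at z = 0. Lengths are in m, angles in rad, forces in N, time in s.
With the tool pointing down it reaches from about 0.4 to 0.925 m from the base axis. Payload 4.1 kg.
Tool frame: the origin (TCP) lies on the centre line of the jaws, within the pads' length; the fingertips stand 8 mm ahead of it and the grasp point (between the pads) lies 11 mm behind it; z points along the fingers, y is the direction in which the jaws open and shut (so a half turn about z gives the same grasp; the last joint's range is limited). The gripper opens to 85 mm and grips with 20 to 120 N. Pads are 22 mm wide; open, the fingers measure 114 mm over their backs; the gripper's body (76 mm by 85 mm) begins 54 mm behind the grasp point. The pads swing forward as they close: fully open they stand 13 mm farther back than shut.
Start: joints at [-1.291, 0.398, 0.045, 1.537, -0.019, 1.207, -0.051], TCP at [0.24, 0.604, 0.239] pointing down, gripper open.
Joint ranges: [-2.82, 2.82], [-0.49, 2.23], [-1.37, 1.46], [0, 2.46], [-1.36, 4.5], [0.23, 2], [-2.94, 2.94]. Speed limits (rad/s): [2.57, 2.57, 3.14, 3.14, 3.14, 3.14, 3.14].

INTERFACE

Orientations are given as a unit quaternion [x, y, z, w].
In Python, from bench import ctrl gives the robot as it stands. The module is installed in compiled form; this text tells all that it offers.
- The arm moves only by the shell command python3 -m creep 'ROWS' [FORCE]. ROWS is a JSON object of lists of equal length, an entry for each row: "linear": the shift along the tool's x, y, z in mm, a list of three; "spin": the turn about the tool's z in degrees; "gripper": the opening, from 0 (shut) to 1 (fully open). A call has 1 to 20 rows; each row is the pose to reach, as a shift and turn from the pose commanded when the call began, along the tool's axes at that moment; what a row does not reach only later rows make up. A row lasts 1/8 s, in which the tool goes at most 62.5 mm and 10.7 degrees, less where a joint would pass 70% of its speed; a pose out of reach is approached as far as the arm can. A call with a gripper value outside its range is refused whole. The fingers move at their own pace and stop on an object; FORCE is the grip in N (left out, the last holds). Time passes only in rows, so rows that repeat a pose let the fingers close. It gives the time, the measured TCP pose, the force and the opening at its end, in the units of the state.
- ctrl.observe(): the state, without advancing time (a new reading comes with each control period).
- ctrl.grab_frame(name): name is "side" or "top" or "wrist"; returns the picture (400x640x3 uint8, red, green, blue); there is no depth.
- ctrl.camera_info(name): a dict with "fx", "fy", "cx", "cy" (pixels), "world_to_cam" (4x4, takes a point from world to camera coordinates); the wrist camera has in their place "hand_eye" (4x4, takes a point from camera to tool coordinates, whose origin is the TCP and whose axes are the flange's). Camera axes: x right, y down, z forward; pixel columns grow to the right and rows downward; lengths in m; the calibration is good to about 2 mm. The wrist camera is an equidistant fisheye: a pixel r from the principal point sees the ray r / f radians off the axis. A picture is of the moment at which its call begins: read the wrist's pose just before it. camera_info takes no time and is no camera call.
- ctrl.sign_off(): hands the job in, once; it reports no verdict.
The state is a dict: "t": time; "joints": joint angles; "qvel": joint speeds; "joint_torque": joint torques, N m; "tool_pos": TCP position; "orientation": TCP orientation; "contact_force": force on the tool from outside, world axes, zero at the start; "wrist_torque": the same for the moment, N m; "width": finger opening in m.
Only numpy, scipy, OpenCV 4.12 (cv2) and the standard library are available. Lean on these libraries where they do the work, as an engineer would, in place of code of your own. Each camera call takes 0.05 s, during which the arm holds its last target.

TASK

Get the small cheese press ready for its tie bar: turn the coil spring over so that its drawn-in end is down, and thread it over the stem that stands up from the press's wooden follower. The lug near the top of the stem only passes through the gap in the drawn-in end coil, so twist the spring a little when it snags, without ramming it; then lower it in the hand, without dropping it, until it stands upright and fully home on the follower, let go of it, and leave the goods around the press where they are.

Things in the scene. Friction and masses are not known exactly. Their poses are not given: they have to be found in the camera images.
- spring: Loose grey steel compression spring standing on its wide end: 105 mm long, wide coils 56 mm outside and 46 mm inside, round wire 5 mm, 0.22 kg, stiffness about 2.7 N/mm. Origin: centre of the wide end's flat face; z runs along the spring to its drawn-in end (z is up at the start and must end down). It can be gripped across any wide coils (56 mm).
- small_end (a point): Centre of the outer face of the spring's drawn-in end, 105 mm from its origin along z; axes as the spring's. The last coil here is flat and narrow (36 mm outside, 26 mm inside, 5 mm wire) and not closed: its gap, about 60 degrees between wire centres, lies toward the spring's -x axis. The next coils are wide again.
- press: Small bench cheese press, fixed. Steel drip tray 190 x 180 x 18 mm, short spout on its -x side; white perforated mould 123 mm across, rim 78 mm above the deck; two posts 10 mm thick, 105 mm high, 78 mm to +y and -y of the middle. In the mould lies a wooden follower with an upright stem. Origin: under the stem, on the deck, z up.
- seat (a point): Point on the stem's axis at the follower's top face, 64 mm above the deck and 14 mm below the mould's rim; the spring's drawn-in end must sit here. Axes as the press's. The round wooden follower (102 mm across) carries the stem and can turn with it in the mould, but stiffly (about 0.15 N m).
- stem_top (a point): Centre of the stem's tip, 150 mm above the deck; axes as the press's. Steel stem 22 mm thick, tapered to 14 mm in its last 7 mm. A round lug 6 mm thick, centred 12 mm below the tip, sticks out on one side only, to 19 mm from the axis. It points to the press's -x side (the spout) within 52 degrees to either hand: the angle is not measured, so look or feel.
- green_tub: Loose round green deli tub, 93 mm across, 39 mm high; origin under its centre. Leave it.
- butter: Loose small yellow butter piece, 45 x 63 x 22 mm, near the front edge; origin under its centre. Leave it.

How it is judged:
By the outcome, as a careful person would: the job done as asked, in the order asked, and still so for the second after the job is handed in, with the robot touching nothing.
It also fails if it takes over 72 s, if anything falls off the work surface, if the arm or the gripper's body presses on something with over 40 N, if the wrist force passes 120 N, or if a joint passes its speed limit or range.

## Working session

There is one attempt and no reset: what is moved stays moved. The work goes in short steps, Python scripts to look and compute and a shell command to move; the robot and the scene stay as the last step left them, time stands still between calls to the robot, and variables do not carry over. Pictures are saved under pics/ and viewed, and the job is handed in when it is done.

```bash
mkdir -p pics; ls; python3 - <<'E'
from bench import ctrl
import cv2
s=ctrl.observe()
print({k:(v if not hasattr(v,'__len__') else [round(float(x),4) for x in v]) for k,v in s.items()})
for n in ("side","top","wrist"):
    im=ctrl.grab_frame(n); cv2.imwrite(f"pics/{n}0.png",im[:,:,::-1]); i=ctrl.camera_info(n); print(n,i)
E
```

```text
pics
{'t': 0.0, 'joints': [-1.291, 0.3992, 0.045, 1.5379, -0.0187, 1.2069, -0.0507], 'qvel': [-0.0006, -0.0006, -0.0002, -0.0007, 0.0006, 0.0008, 0.0006], 'joint_torque': [-0.0001, -47.5116, 1.3645, -25.4223, 0.0115, 0.0093, -0.0], 'tool_pos': [0.2401, 0.6034, 0.2383], 'orientation': [0.1882, 0.9821, -0.001, -0.0001], 'contact_force': [0.5202, 0.7374, 0.6664], 'wrist_torque': [-0.0413, -0.0372, -0.0023], 'width': 0.08532428714904276}
side {'fx': 459.5878764703656, 'fy': 459.5878764703656, 'cx': 306.0982574507729, 'cy': 203.58545791591803, 'world_to_cam': array([[ 0.8917173 , -0.45236122, -0.01447684, -0.40374259],
       [-0.19754088, -0.36022527, -0.91171012,  0.16376627],
       [ 0.40720739,  0.81584746, -0.41057895,  0.87124744],
       [ 0.        ,  0.        ,  0.        ,  1.        ]])}
top {'fx': 442.08653352123434, 'fy': 442.08653352123434, 'cx': 319.70163941615033, 'cy': 192.5261300493431, 'world_to_cam': array([[-0.00263446, -0.99999063,  0.00343409, -0.07539237],
       [-0.99300356,  0.00221061, -0.11806371,  0.46406683],
       [ 0.11805502, -0.0037211 , -0.99300008,  1.13236811],
       [ 0.        ,  0.        ,  0.        ,  1.        ]])}
wrist {'fx': 309.70691628693146, 'fy': 309.70691628693146, 'cx': 319.4083550876365, 'cy': 195.99270237184552, 'hand_eye': array([[-8.74683696e-04, -9.48138957e-01, -3.17854924e-01,
         8.20369782e-02],
       [ 9.99999532e-01, -6.97863640e-04, -6.70153478e-04,
        -3.45044139e-04],
       [ 4.13579225e-04, -3.17855362e-01,  9.48139124e-01,
        -1.34908656e-01],
       [ 0.00000000e+00,  0.00000000e+00,  0.00000000e+00,
         1.00000000e+00]])}
```

View pics/side0.png

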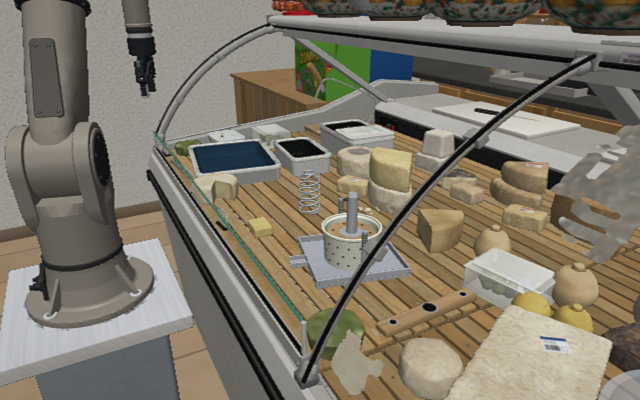

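View pics/top0.png

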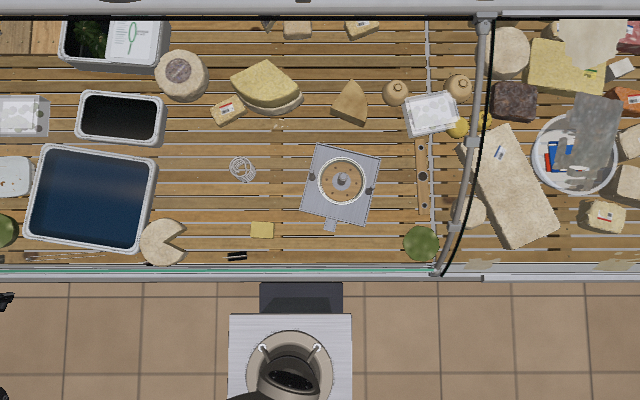

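View pics/wrist0.png

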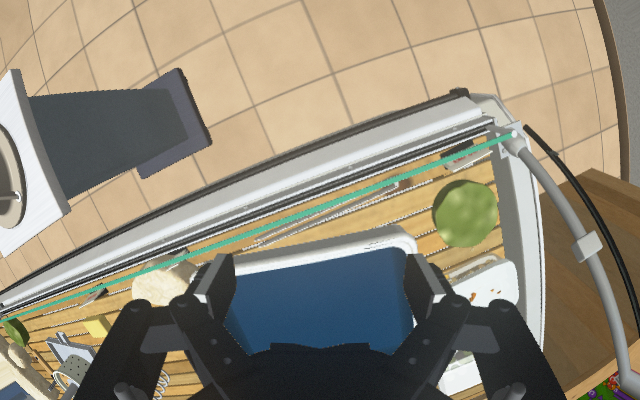

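```bash
cat > h.py <<'E'
import numpy as np, cv2
from bench import ctrl
def ray(n,uv):
    i=ctrl.camera_info(n); W=i['world_to_cam']; R=W[:3,:3]; c=-R.T@W[:3,3]
    d=R.T@np.array([(uv[0]-i['cx'])/i['fx'],(uv[1]-i['cy'])/i['fy'],1.]); return c,d/np.linalg.norm(d)
def onz(n,uv,z):
    c,d=ray(n,uv); return c+d*(z-c[2])/d[2]
def tri(r1,r2):
    (c1,d1),(c2,d2)=r1,r2
    A=np.stack([d1,-d2],1); t=np.linalg.lstsq(A,c2-c1,rcond=None)[0]
    p,q=c1+d1*t[0],c2+d2*t[1]; return (p+q)/2,np.linalg.norm(p-q)
def proj(n,p):
    i=ctrl.camera_info(n); q=i['world_to_cam'][:3]@np.append(p,1); return i['fx']*q[0]/q[2]+i['cx'],i['fy']*q[1]/q[2]+i['cy']
def tool():
    from scipy.spatial.transform import Rotation as Ro
    s=ctrl.observe(); return np.array(s['tool_pos']),Ro.from_quat(s['orientation']).as_matrix()
def wray(uv,P=None):
    i=ctrl.camera_info('wrist'); H=i['hand_eye']; p,R=P or tool()
    v=np.array([(uv[0]-i['cx']),(uv[1]-i['cy'])]); r=np.hypot(*v); th=r/i['fx']
    d=np.append(v/max(r,1e-9)*np.sin(th),np.cos(th)); d=R@(H[:3,:3]@d); return p+R@H[:3,3],d
def wonz(uv,z,P=None):
    c,d=wray(uv,P); return c+d*(z-c[2])/d[2]
def wproj(p,P=None):
    i=ctrl.camera_info('wrist'); H=i['hand_eye']; t,R=P or tool()
    q=H[:3,:3].T@(R.T@(np.array(p)-t)-H[:3,3]); r=np.hypot(q[0],q[1]); th=np.arctan2(r,q[2])
    return i['cx']+i['fx']*th*q[0]/r, i['cy']+i['fy']*th*q[1]/r
def zoom(im,x,y,w,h,k,name):
    c=im[y:y+h,x:x+w]; cv2.imwrite(name,cv2.resize(c,None,fx=k,fy=k,interpolation=cv2.INTER_CUBIC))
E
python3 - <<'E'
import cv2
a=cv2.imread('pics/top0.png'); b=cv2.imread('pics/side0.png')
from h import zoom
zoom(a,210,130,190,110,4,'pics/topz.png'); zoom(b,240,150,190,145,4,'pics/sidez.png')
E
```

```text
(no output)
```

View pics/topz.png

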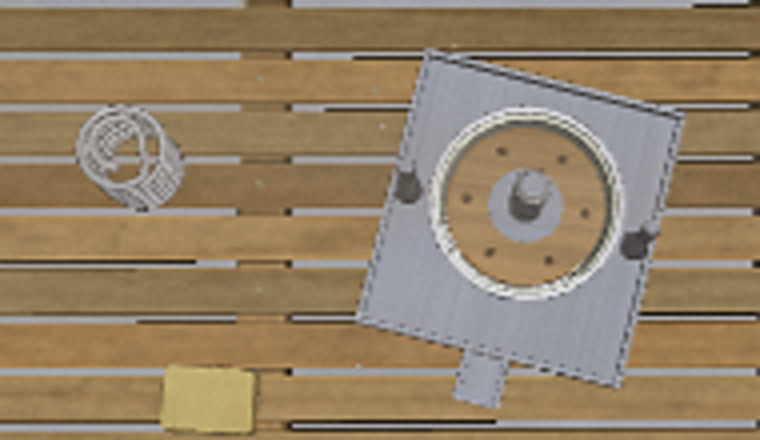

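View pics/sidez.png

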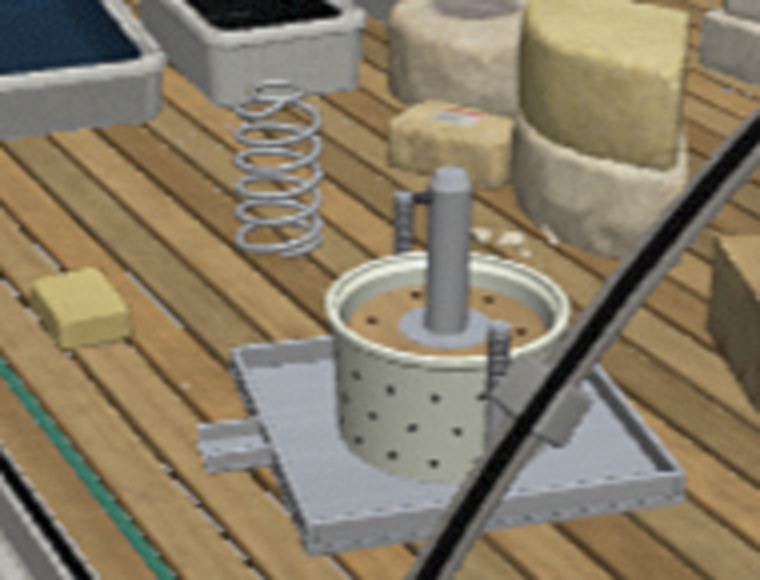

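```bash
python3 - <<'E'
from h import *
T=lambda x,y:(210+x/4-.375,130+y/4-.375); S=lambda x,y:(240+x/4-.375,150+y/4-.375)
print('camtop',ray('top',(0,0))[0],'side',ray('side',(0,0))[0])
# spring
print('spring topring z=.105',onz('top',T(118,140),.1), 'base',onz('top',T(146,176),.0))
print('side base',onz('side',S(281,240),.0),'side top', onz('side',S(278,92),.103))
# stem tip
print('stemtip top',onz('top',T(534,184),.15),'side',onz('side',S(452,176),.15), tri(ray('top',T(534,184)),ray('side',S(452,176))))
print('seat disc', onz('top',T(526,204),.064))
print('tray corners',[onz('top',T(*p),.018).round(4) for p in ((430,52),(682,116),(617,385),(359,320))])
print('spout',onz('top',T(478,400),.01), 'posts',onz('top',T(409,178),.105),onz('top',T(640,236),.105))
print('lug tip at z=.138',onz('side',S(415,198),.138))
print('butter',onz('top',T(210,398),.022))
E
```

```text
camtop [ 0.32693966 -0.07220388  1.17948999] side [ 0.03759639 -0.83444975  0.50117831]
spring topring z=.105 [0.525292   0.12307922 0.1       ] base [0.51898094 0.12182347 0.        ]
side base [0.52604057 0.12289524 0.        ] side top [0.52371006 0.11994694 0.103     ]
stemtip top [ 0.48931388 -0.1313592   0.15      ] side [ 0.48677966 -0.13810132  0.15      ] (array([ 0.49026096, -0.13178533,  0.14685321]), np.float64(0.001012534612612484))
seat disc [ 0.48999246 -0.13108598  0.064     ]
tray corners [array([ 0.5998, -0.07  ,  0.018 ]), array([ 0.5559, -0.2382,  0.018 ]), array([ 0.3767, -0.1922,  0.018 ]), array([ 0.4198, -0.0229,  0.018 ])]
spout [ 0.36736932 -0.10118478  0.01      ] posts [ 0.50030465 -0.05709955  0.105     ] [ 0.46403997 -0.19862625  0.105     ]
lug tip at z=.138 [ 0.4715763  -0.12896631  0.138     ]
butter [0.36869549 0.07397812 0.022     ]
```

```bash
python3 -m creep '{"linear":[[-60,-45,0],[-110,-85,0],[-155,-120,0],[-200,-155,0],[-245,-190,0],[-290,-225,0],[-335,-260,0],[-380,-294,0],[-420,-325,0],[-442,-342,0],[-442,-342,0],[-442,-342,0]],"spin":[-3,-6,-9,-12,-15,-18,-21,-22,-22,-22,-22,-22],"gripper":[1,1,1,1,1,1,1,1,1,1,1,1]}'
python3 - <<'E'
from h import *
P=tool(); im=ctrl.grab_frame('wrist')[:,:,::-1]; s=ctrl.observe(); print(P,np.round(s['joints'],3))
np.savez('w1.npz',p=P[0],R=P[1]); cv2.imwrite('pics/w1.png',im)
print(wproj((.525,.122,.105),P),wproj((.525,.122,.0),P))
E
```

```text
t: 1.65
tool_pos: [0.5239, 0.124, 0.239]
orientation: [-0.003, 1.0, 0.0, -0.0]
contact_force: [-0.9, 0.5, -0.5]
width: 0.0853
(array([0.52390121, 0.12402897, 0.23900223]), array([[-9.99977563e-01, -6.62886841e-03, -9.65533705e-04],
       [-6.62960886e-03,  9.99977731e-01,  7.65713959e-04],
       [ 9.60436387e-04,  7.72097889e-04, -9.99999241e-01]])) [-0.581  0.207  0.312  1.81  -0.071  1.136  1.334]
(np.float64(317.486775009647), np.float64(188.9601988771735)) (np.float64(317.93567200972274), np.float64(163.87296490509266))
```

View pics/w1.png

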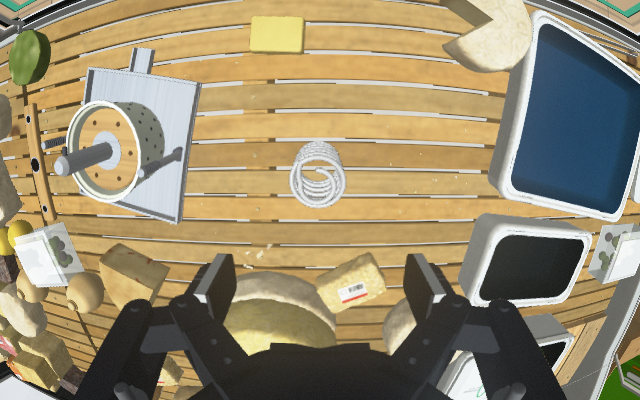

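```bash
python3 - <<'E'
from h import *
im=cv2.imread('pics/w1.png'); zoom(im,275,125,90,95,6,'pics/w1z.png'); zoom(im,30,80,130,140,5,'pics/w1p.png')
E
```

```text
(no output)
```

View pics/w1z.png

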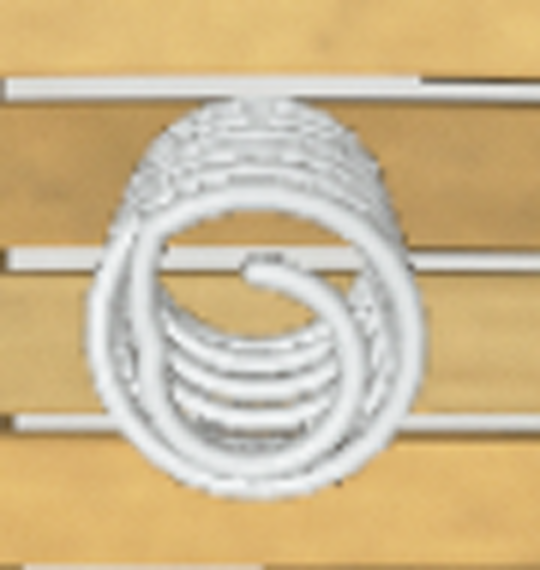

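View pics/w1p.png

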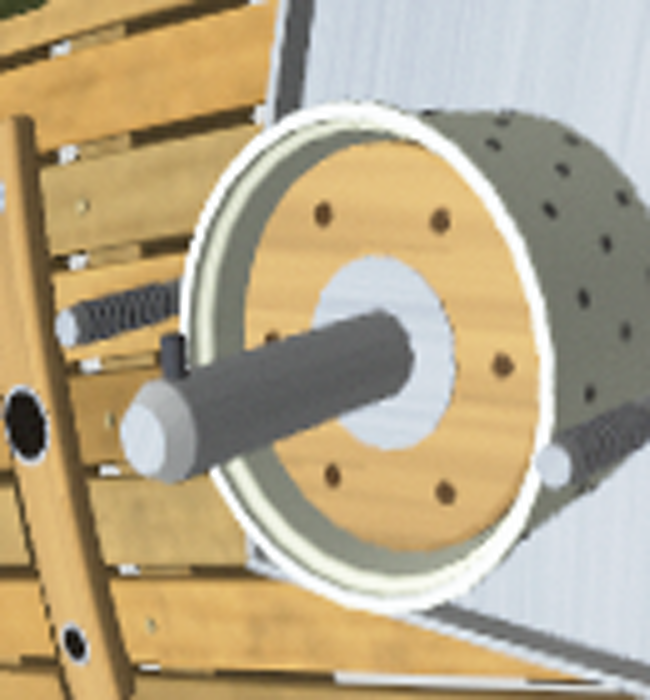

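```bash
python3 - <<'E'
from h import *
d=np.load('w1.npz'); P=(d['p'],d['R'])
f=lambda x,y:(275+x/6-.42,125+y/6-.42)
print('small ring c',wonz(f(250,360),.1025,P),'L,R,B',[wonz(f(*p),.1025,P).round(4) for p in ((133,360),(367,360),(250,472),(250,270))])
print('wide top ring',[wonz(f(*p),.09,P).round(4) for p in ((88,330),(425,330),(257,185),(257,497))])
g=lambda x,y:(30+x/5-.4,80+y/5-.4)
print('stem tip',wonz(g(148,441),.15,P),'lug',wonz(g(172,340),.138,P),'seat',wonz(g(386,352),.064,P))
for x in (.45,.6,.65): print(wproj((x,.12,0),P))
E
```

```text
small ring c [0.52159032 0.12084081 0.1025    ] L,R,B [array([0.5217, 0.103 , 0.1025]), array([0.5215, 0.1387, 0.1025]), array([0.5397, 0.1209, 0.1025]), array([0.5075, 0.1208, 0.1025])]
wide top ring [array([0.5204, 0.095 , 0.09  ]), array([0.5201, 0.1485, 0.09  ]), array([0.4969, 0.1217, 0.09  ]), array([0.5485, 0.1219, 0.09  ])]
stem tip [ 0.48907278 -0.13061521  0.15      ] lug [ 0.47126588 -0.1311236   0.138     ] seat [ 0.48868476 -0.13139873  0.064     ]
(np.float64(316.5614956926351), np.float64(102.85786394137659))
(np.float64(316.16359230505486), np.float64(220.01388992502015))
(np.float64(316.106128169336), np.float64(253.40261670224442))
```

```bash
python3 -m creep '{"linear":[[2,-3,60],[2,-3,115],[2,-3,155],[2,-3,172],[2,-3,172],[2,-3,172],[2,-3,172],[2,-3,172],[2,-3,172],[2,-3,172]],"spin":[0,0,0,0,0,0,0,0,0,0],"gripper":[1,1,1,1,1,0,0,0,0,0]}' 25
python3 - <<'E'
from h import *
im=ctrl.grab_frame('side')[:,:,::-1]; zoom(im,260,130,160,120,5,'pics/s2.png'); s=ctrl.observe(); print(s['t'],s['tool_pos'],s['width'],s['contact_force'])
E
```

```text
t: 2.95
tool_pos: [0.5236, 0.1205, 0.0681]
orientation: [-0.003, 1.0, 0.001, 0.001]
contact_force: [0.4, 2.9, 5.5]
width: 0.055
3.0 [0.5235854  0.12043606 0.06807324] 0.05511913181454329 [0.13117765 1.91515567 5.560638  ]
```

View pics/s2.png

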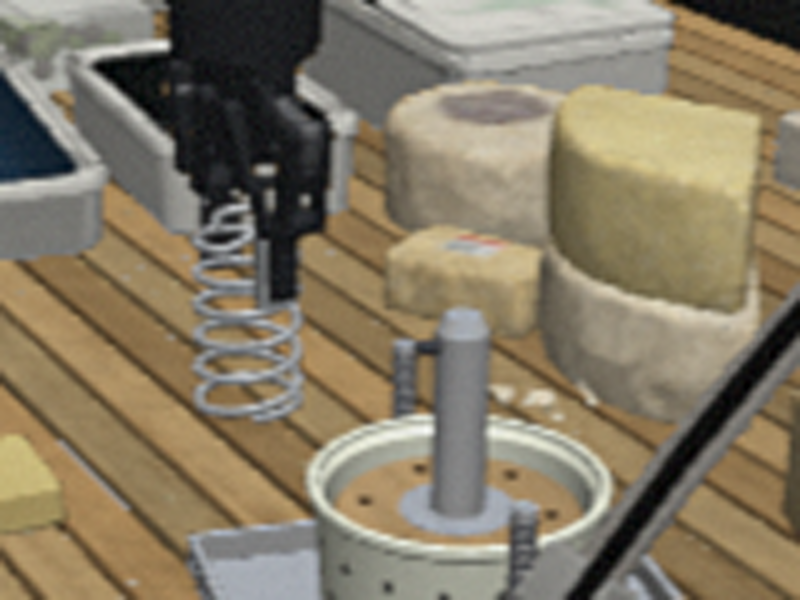

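```bash
python3 -m creep '{"linear":[[0,0,-12],[30,0,-14],[62,0,-12],[62,0,0],[62,0,1],[52,0,1],[40,0,0],[29,0,0],[18,0,1],[8,0,4],[-2,0,8],[-11,0,13],[-20,0,18],[-28,0,25],[-35,0,33],[-40,0,41],[-44,0,47],[-45,0,50]],"spin":[0,0,0,0,0,0,0,0,0,0,0,0,0,0,0,0,0,0],"gripper":[0,0,0,0,0,0,0,0,0,0,0,0,0,0,0,0,0,0]}' 20
python3 - <<'E'
from h import *
im=ctrl.grab_frame('side')[:,:,::-1]; zoom(im,220,110,200,150,4,'pics/s3.png'); s=ctrl.observe(); print(s['t'],s['tool_pos'],s['width'],s['contact_force'])
P=tool(); im=ctrl.grab_frame('wrist')[:,:,::-1]; np.savez('w3.npz',p=P[0],R=P[1]); cv2.imwrite('pics/w3.png',im)
E
```

```text
t: 5.25
tool_pos: [0.5676, 0.1207, 0.0182]
orientation: [-0.003, 1.0, 0.001, -0.001]
contact_force: [-5.5, 1.7, 14.4]
width: 0.0531
5.3 [0.5676188  0.12069545 0.01824357] 0.053626138017483324 [-3.47372325  1.7399921   8.19501443]
```

View pics/s3.png

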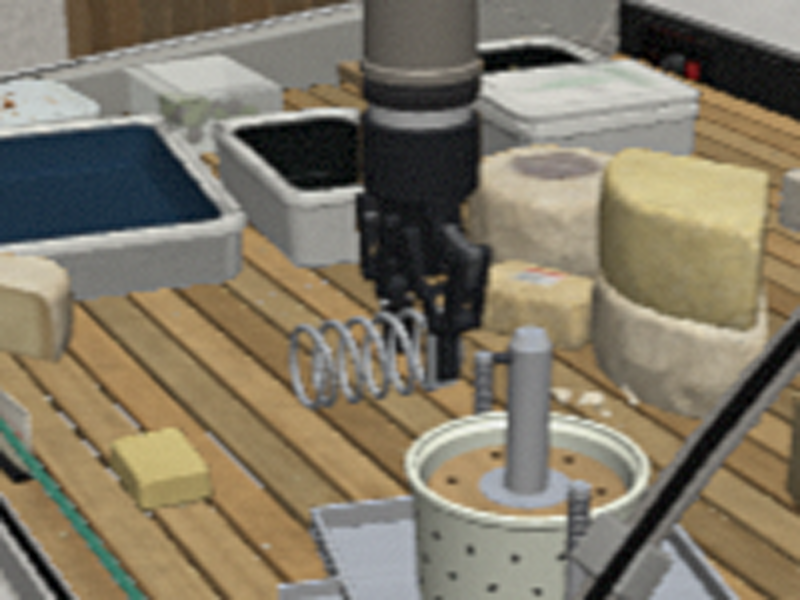

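View pics/w3.png

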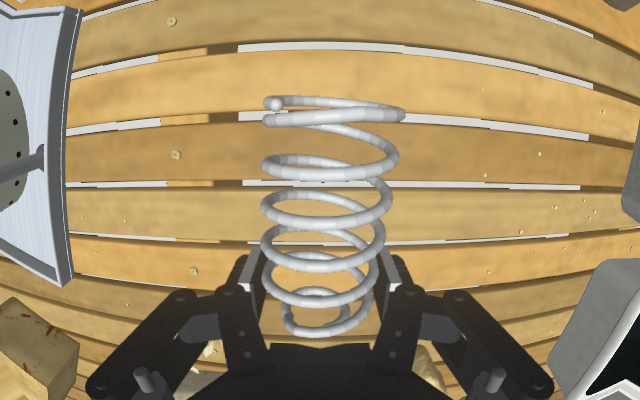

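```bash
python3 - <<'E'
from h import *
d=np.load('w3.npz'); P=(d['p'],d['R'])
print(P[0])
for uv in ((264,112),(405,112),(334,112),(262,165),(398,155),(262,210),(384,205),(262,255),(375,245)): print(uv,wonz(uv,.028,P).round(4))
for uv in ((266,118),(404,118)): print(wonz(uv,.028,P).round(4))
E
```

```text
[0.5676188  0.12069545 0.01824357]
(264, 112) [0.4917 0.0976 0.028 ]
(405, 112) [0.491 0.155 0.028]
(334, 112) [0.492  0.1258 0.028 ]
(262, 165) [0.5139 0.096  0.028 ]
(398, 155) [0.5092 0.153  0.028 ]
(262, 210) [0.534 0.095 0.028]
(384, 205) [0.5315 0.1484 0.028 ]
(262, 255) [0.5566 0.0934 0.028 ]
(375, 245) [0.5511 0.1458 0.028 ]
[0.4942 0.0983 0.028 ]
[0.4935 0.1547 0.028 ]
```

```bash
python3 -m creep '{"linear":[[0,0,0],[0,0,0],[0,1,0],[30,2,0],[58,4,0],[58,4,0],[58,4,0],[58,4,0],[58,4,0],[58,4,0]],"spin":[0,0,0,3,6,6,6,6,6,6],"gripper":[0.9,0.9,0.9,0.9,0.9,0.9,0,0,0,0]}' 20
python3 - <<'E'
from h import *
s=ctrl.observe(); print(s['t'],s['tool_pos'],s['width'],s['contact_force'])
P=tool(); im=ctrl.grab_frame('wrist')[:,:,::-1]; np.savez('w4.npz',p=P[0],R=P[1]); cv2.imwrite('pics/w4.png',im)
E
```

```text
t: 6.6
tool_pos: [0.5112, 0.1234, 0.0178]
orientation: [0.05, 0.999, 0.0, 0.001]
contact_force: [1.9, -1.6, 2.5]
width: 0.0544
6.6 [0.51116976 0.12335517 0.01775379] 0.05444680244320878 [ 1.8624382  -1.62425776  2.47674677]
```

View pics/w4.png

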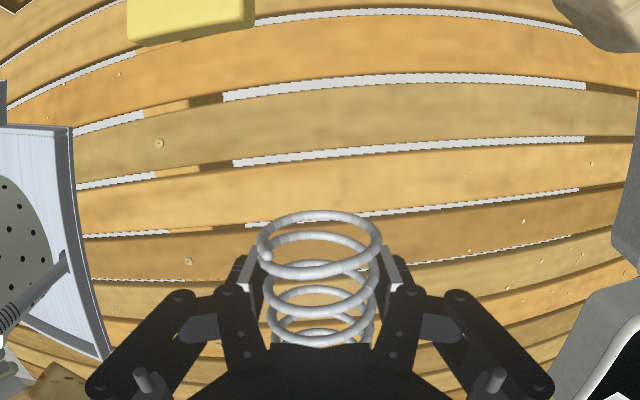

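```bash
python3 -m creep '{"linear":[[-3,0,-6],[-7,0,-12],[-12,0,-18],[-17,0,-24],[-22,0,-30],[-28,0,-36],[-34,0,-41],[-41,0,-46],[-48,0,-50],[-56,0,-53],[-64,0,-55],[-72,0,-57],[-80,0,-58],[-88,0,-58],[-96,0,-58],[-104,0,-57],[-108,0,-57]],"spin":[0,0,0,0,0,0,0,0,0,0,0,0,0,0,0,0,0],"gripper":[0,0,0,0,0,0,0,0,0,0,0,0,0,0,0,0,0]}' 20
python3 - <<'E'
from h import *
im=ctrl.grab_frame('side')[:,:,::-1]; zoom(im,240,90,200,150,4,'pics/s5.png'); s=ctrl.observe(); print(s['t'],s['tool_pos'],s['width'],s['contact_force'])
E
```

```text
t: 8.78
tool_pos: [0.6136, 0.1134, 0.0729]
orientation: [0.05, 0.999, -0.0, -0.005]
contact_force: [-9.4, 1.3, -0.2]
width: 0.054
8.825 [0.61334102 0.11343794 0.07266643] 0.05443841115177244 [-7.90063869  1.16160417  0.14350158]
```

View pics/s5.png

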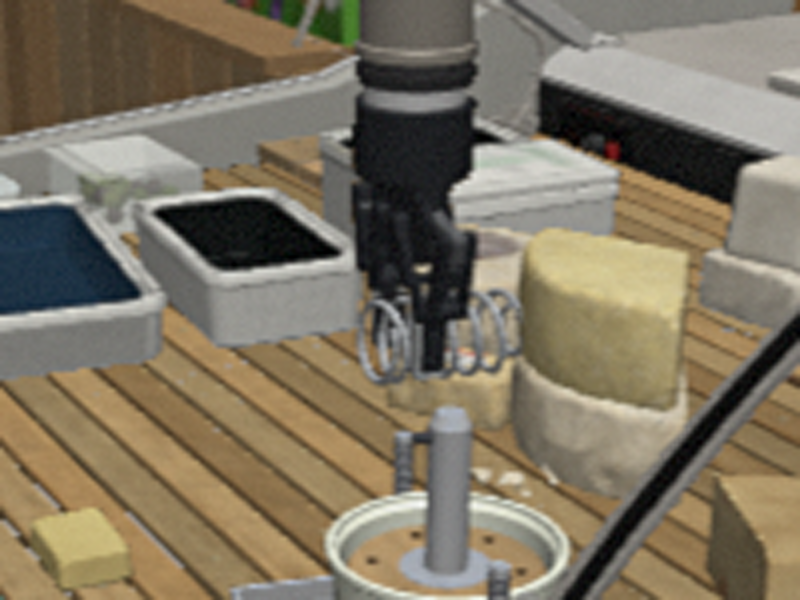

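```bash
python3 -m creep '{"linear":[[20,0,0],[50,0,10],[80,0,25],[100,0,42],[100,0,52],[100,0,56],[100,0,56]],"spin":[0,0,0,0,0,0,0],"gripper":[0,0,0,0,0,0,0]}' 20
python3 - <<'E'
from h import *
s=ctrl.observe(); print(s['t'],s['tool_pos'],s['width'],s['contact_force'])
P=tool(); im=ctrl.grab_frame('wrist')[:,:,::-1]; np.savez('w5.npz',p=P[0],R=P[1]); cv2.imwrite('pics/w5.png',im)
im=ctrl.grab_frame('top')[:,:,::-1]; cv2.imwrite('pics/t5.png',im); zoom(im,180,40,170,140,4,'pics/t5z.png')
a=cv2.imread('pics/top0.png'); zoom(a,180,40,170,140,4,'pics/t0z.png')
df=cv2.absdiff(a,im.copy())[:,:,:].max(2)[40:130,200:310]; print((df>40).sum())
E
```

```text
t: 9.7
tool_pos: [0.5194, 0.1228, 0.0188]
orientation: [0.05, 0.999, 0.0, 0.001]
contact_force: [-0.4, 0.4, -0.4]
width: 0.0544
9.7 [0.51935517 0.12283655 0.01875423] 0.0543623114904897 [-0.41934731  0.41406482 -0.42501568]
102
```

View pics/w5.png

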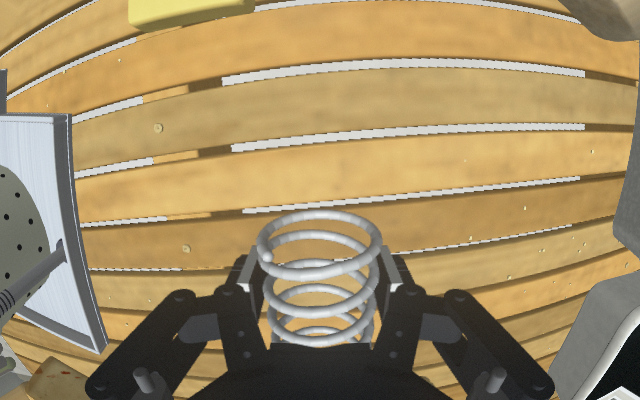

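View pics/t5z.png

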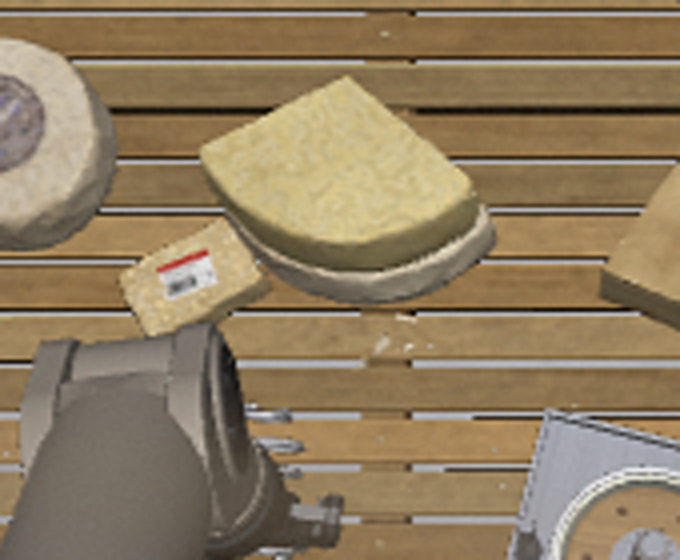

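View pics/t0z.png

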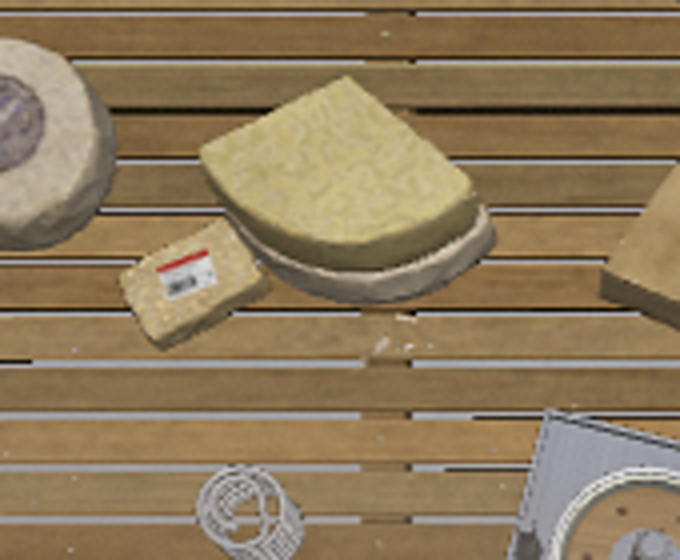

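```bash
python3 -m creep '{"linear":[[0,0,1],[0,0,1],[8,0,1],[17,0,1],[17,0,1],[17,0,1],[17,0,1],[17,0,1],[15,0,-9],[10,0,-20],[4,0,-30],[-4,0,-38],[-4,0,-38]],"spin":[0,0,0,0,0,0,0,0,0,0,0,0,0],"gripper":[0.9,0.9,0.9,0.9,0,0,0,0,0,0,0,0,0]}' 20
python3 - <<'E'
from h import *
im=ctrl.grab_frame('side')[:,:,::-1]; zoom(im,220,110,200,150,4,'pics/s6.png'); s=ctrl.observe(); print(s['t'],s['tool_pos'],s['width'],s['contact_force'])
E
```

```text
t: 11.42
tool_pos: [0.5231, 0.1226, 0.0573]
orientation: [0.05, 0.999, 0.0, 0.001]
contact_force: [-0.0, 0.2, -1.7]
width: 0.053
11.475 [0.5220047  0.12249377 0.05662557] 0.052967135443683304 [-0.09826409  0.3803663  -2.43222369]
```

View pics/s6.png

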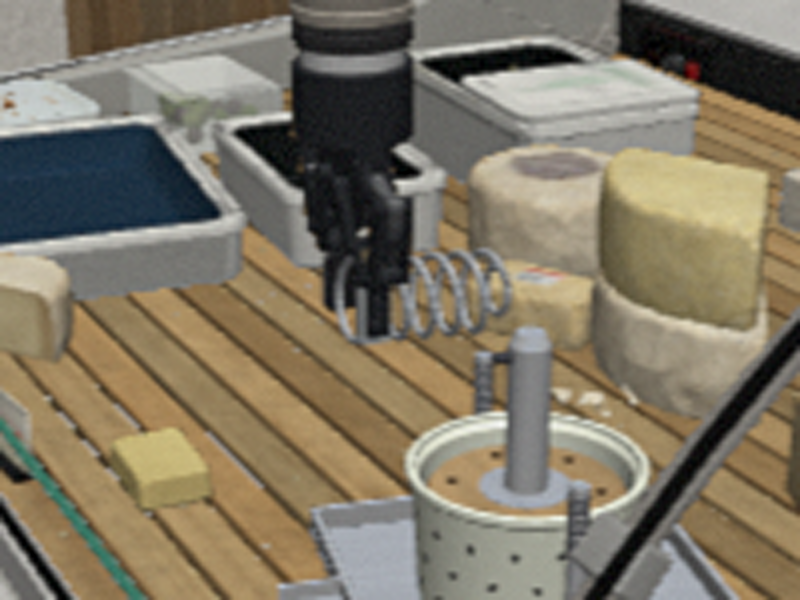

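```bash
python3 -m creep '{"linear":[[3,-5,-20],[6,-10,-20],[9,-15,-20],[12,-20,-20],[15,-25,-20],[18,-31,-20],[21,-36,-20],[24,-42,-20],[26,-48,-20],[26,-51,-20],[26,-51,-10]],"spin":[10,20,30,40,50,60,70,80,90,98,98],"gripper":[0,0,0,0,0,0,0,0,0,0,0]}' 20
python3 - <<'E'
from h import *
im=ctrl.grab_frame('side')[:,:,::-1]; cv2.imwrite('pics/s7f.png',im); zoom(im,230,120,200,150,4,'pics/s7.png'); s=ctrl.observe(); print(s['t'],s['tool_pos'],s['width'],s['contact_force']); print(tool()[1].round(3))
im=ctrl.grab_frame('top')[:,:,::-1]; zoom(im,200,110,190,140,4,'pics/t7.png')
E
```

```text
t: 12.85
tool_pos: [0.4907, 0.0745, 0.0661]
orientation: [0.786, 0.618, 0.0, 0.0]
contact_force: [0.2, 0.9, -2.0]
width: 0.0532
12.9 [0.48945445 0.07462553 0.06462003] 0.05285794674629643 [-0.16014702  0.29399967 -3.44064507]
[[ 0.234  0.972 -0.002]
 [ 0.972 -0.234 -0.   ]
 [-0.001 -0.002 -1.   ]]
```

View pics/s7.png

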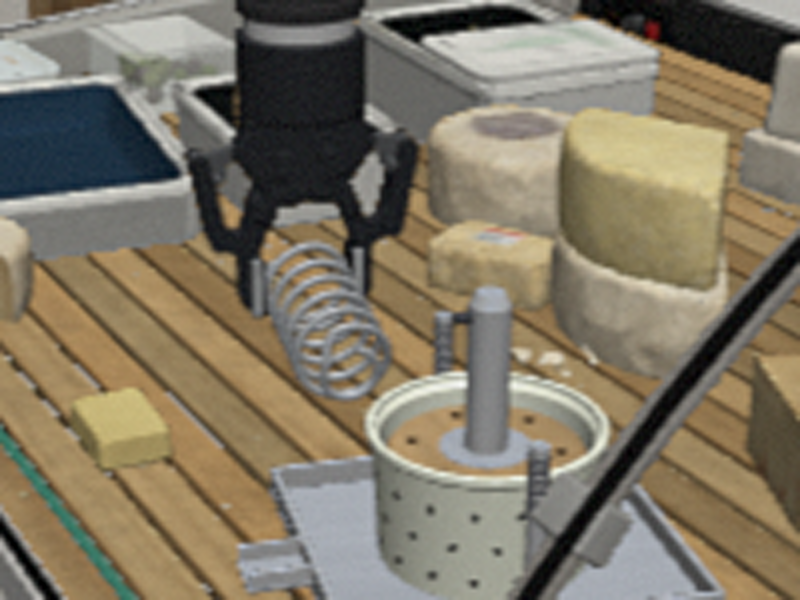

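View pics/t7.png

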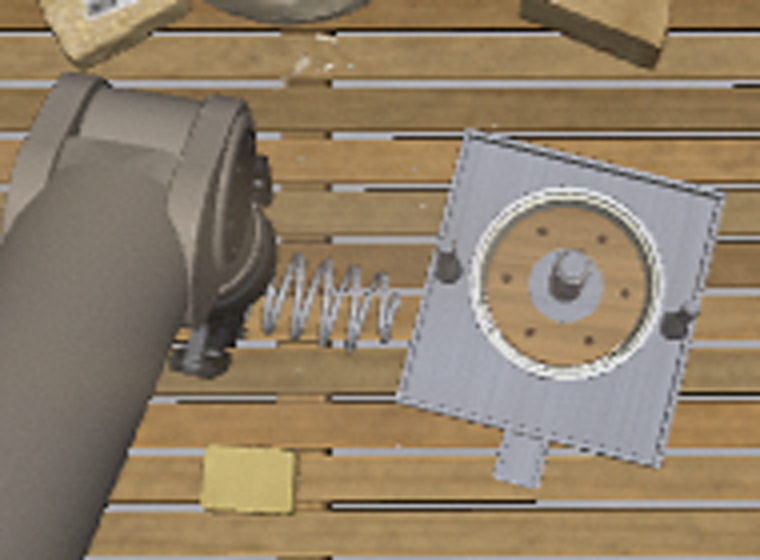

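```bash
python3 - <<'E'
from h import *
S=lambda x,y:(230+x/4-.375,120+y/4-.375);T=lambda x,y:(200+x/4-.375,110+y/4-.375)
print(tri(ray('side',S(352,362)),ray('top',T(390,308))))
for p in ((.489,.0746,.0646+.011),(.466,-.022,.0756),(.466,-.022,.0556)): print((np.array(proj('side',p))-[230,120])*4,(np.array(proj('top',p))-[200,110])*4)
E
```

```text
(array([ 0.47364581, -0.0189422 ,  0.06863213]), np.float64(0.0011999766811039154))
[300.15985034 286.50415975] [239.24027687 282.08251721]
[341.91359131 353.80021073] [392.39068557 317.94813032]
[342.13331371 386.49981197] [393.79917505 321.84918151]
```

```bash
python3 -m creep '{"linear":[[0,0,20],[-4,0,37],[-9,0,37],[-14,0,37],[-18,0,37],[-20,0,34],[-22,0,30],[-24,0,25],[-26,0,20]],"spin":[0,0,0,0,0,0,0,0,0],"gripper":[0,0,0,0,0,0,0,0,0]}' 20
python3 - <<'E'
from h import *
im=ctrl.grab_frame('side')[:,:,::-1]; zoom(im,260,150,150,110,5,'pics/s8.png'); s=ctrl.observe(); print(s['t'],s['tool_pos'],s['width'],s['contact_force'],s['wrist_torque'])
im=ctrl.grab_frame('top')[:,:,::-1]; zoom(im,200,110,190,140,4,'pics/t8.png')
E
```

```text
t: 14.08
tool_pos: [0.4873, 0.0525, 0.0481]
orientation: [0.786, 0.619, 0.004, -0.0]
contact_force: [2.9, 8.1, 0.7]
width: 0.053
14.125 [0.48747073 0.05219934 0.04856889] 0.05295625301786497 [ 0.79205916  7.13979883 -0.36135582] [ 1.76848517 -0.32007734  0.08433683]
```

View pics/s8.png

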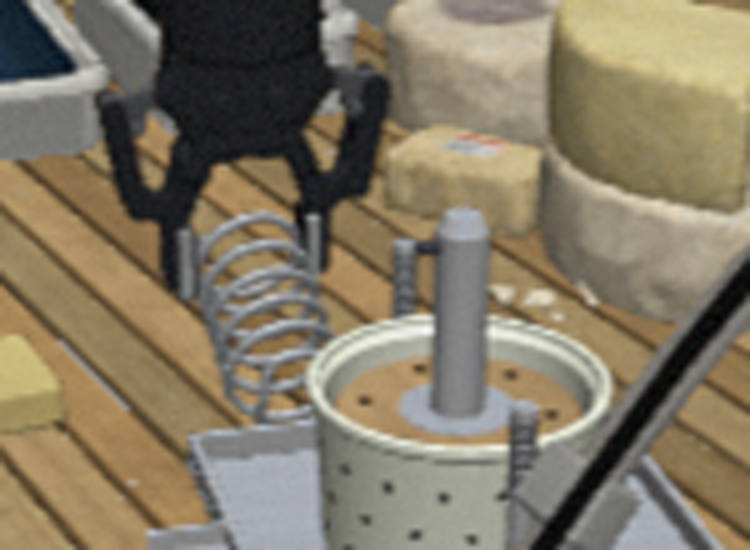

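View pics/t8.png

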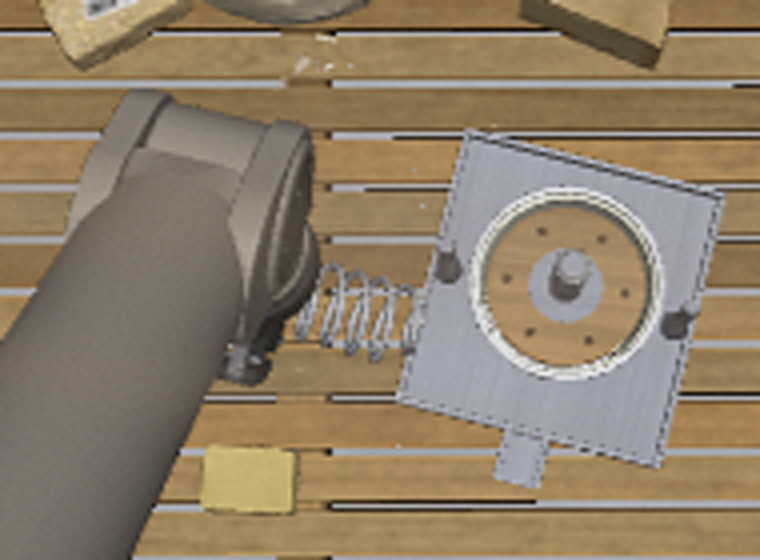

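```bash
python3 -m creep '{"linear":[[-4,0,-7],[-8,0,-14],[-13,0,-21],[-19,0,-27],[-25,0,-33],[-31,0,-39],[-38,0,-44],[-46,0,-48],[-54,0,-51]],"spin":[0,0,0,0,0,0,0,0,0],"gripper":[0,0,0,0,0,0,0,0,0]}' 20
python3 - <<'E'
from h import *
im=ctrl.grab_frame('side')[:,:,::-1]; zoom(im,260,130,150,110,5,'pics/s9.png'); s=ctrl.observe(); print(s['t'],s['tool_pos'],s['width'],s['contact_force'],s['wrist_torque'])
E
```

```text
t: 15.3
tool_pos: [0.4749, -0.0034, 0.0993]
orientation: [0.786, 0.618, 0.003, 0.002]
contact_force: [4.8, 2.8, 3.6]
width: 0.0528
15.35 [ 0.47466244 -0.0047027   0.09951196] 0.05293865487460108 [3.75145998 2.79315778 4.34561995] [ 0.6028169  -1.24087052  0.15696003]
```

View pics/s9.png

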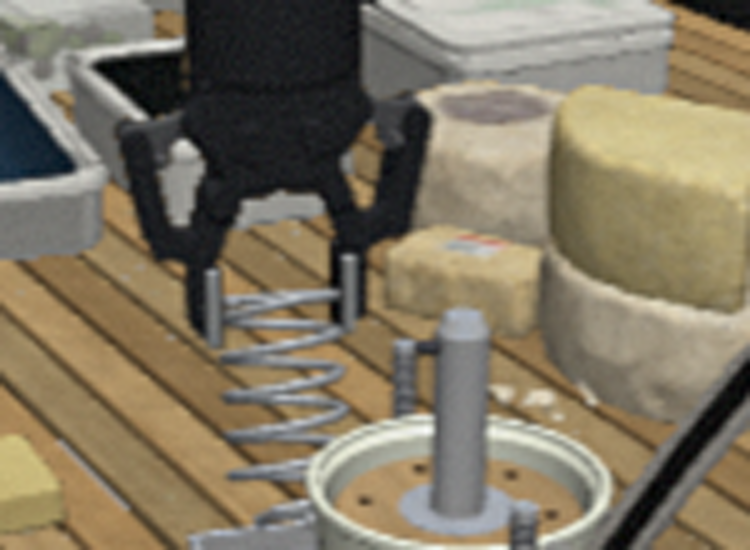

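```bash
python3 -m creep '{"linear":[[-6,0,-1],[-12,0,-3],[-17,0,-4],[-21,0,-4],[-21,0,-4],[-10,0,-18],[25,0,-22],[60,0,-18],[75,0,-6],[75,0,8],[75,0,8]],"spin":[0,0,0,0,0,0,0,0,0,0,0],"gripper":[0,0,0,0,0,0,0,0,0,0,0]}' 20
python3 - <<'E'
from h import *
im=ctrl.grab_frame('side')[:,:,::-1]; zoom(im,240,110,150,120,5,'pics/s10.png'); s=ctrl.observe(); print(s['t'],s['tool_pos'],s['width'],s['contact_force'],s['wrist_torque'])
im=ctrl.grab_frame('top')[:,:,::-1]; zoom(im,200,110,190,140,4,'pics/t10.png')
E
```

```text
t: 16.73
tool_pos: [0.4883, 0.0679, 0.0884]
orientation: [0.787, 0.617, -0.001, -0.0]
contact_force: [-1.3, 0.5, 1.2]
width: 0.0531
16.775 [0.48834034 0.06794787 0.08884137] 0.05277181641657143 [-0.60387425  1.78326016  0.53921928] [0.42753479 0.39956791 0.0133557 ]
```

View pics/s10.png

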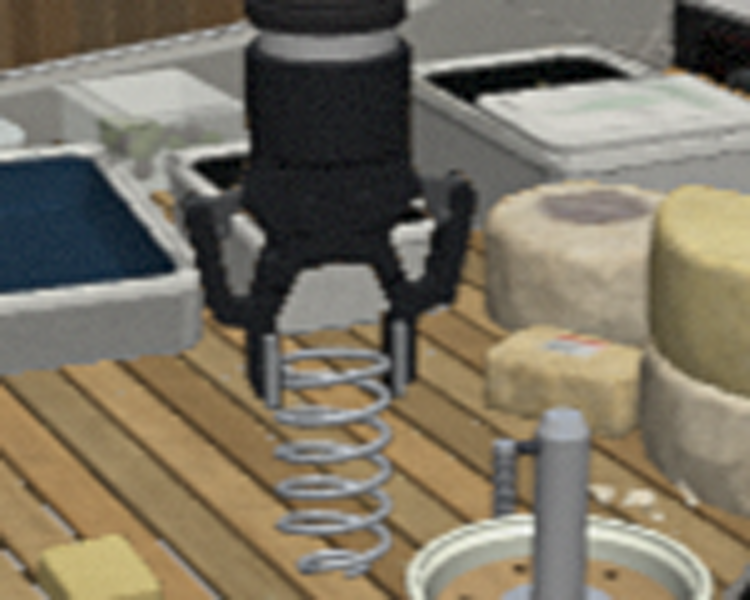

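View pics/t10.png

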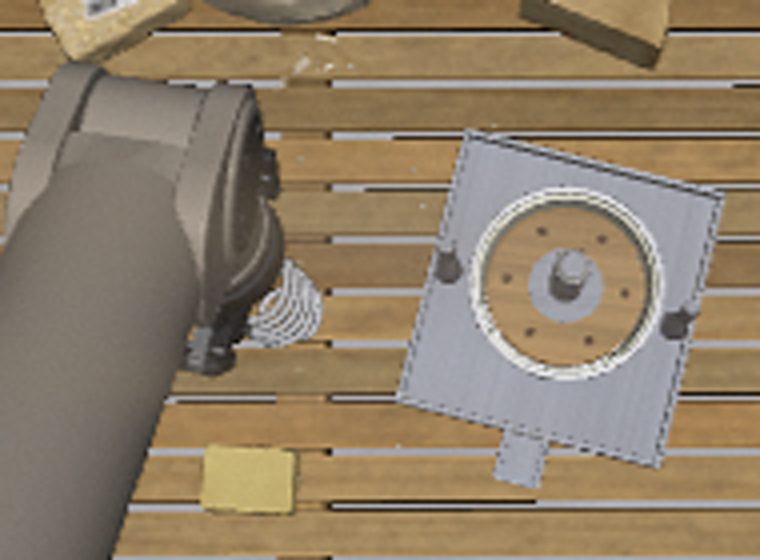

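```bash
python3 -m creep '{"linear":[[0,0,3],[-3,0,6],[-8,0,8],[-13,0,8],[-18,0,8],[-22,0,8],[-22,0,6]],"spin":[0,0,0,0,0,0,0],"gripper":[0,0,0,0,0,0,0]}' 20
python3 - <<'E'
from h import *
im=ctrl.grab_frame('side')[:,:,::-1]; zoom(im,240,110,150,120,5,'pics/s11.png'); s=ctrl.observe(); print(s['t'],s['tool_pos'],s['width'],s['contact_force'],s['wrist_torque'])
P=tool(); im=ctrl.grab_frame('wrist')[:,:,::-1]; np.savez('w11.npz',p=P[0],R=P[1]); cv2.imwrite('pics/w11.png',im)
E
```

```text
t: 17.7
tool_pos: [0.4871, 0.0481, 0.0853]
orientation: [0.787, 0.617, 0.003, 0.001]
contact_force: [0.4, 2.0, 8.2]
width: 0.0529
17.75 [0.48710089 0.04811654 0.08533741] 0.05322603592189501 [0.31020039 1.91510802 6.82933801] [ 0.48891247 -0.14255402 -0.00856817]
```

View pics/s11.png

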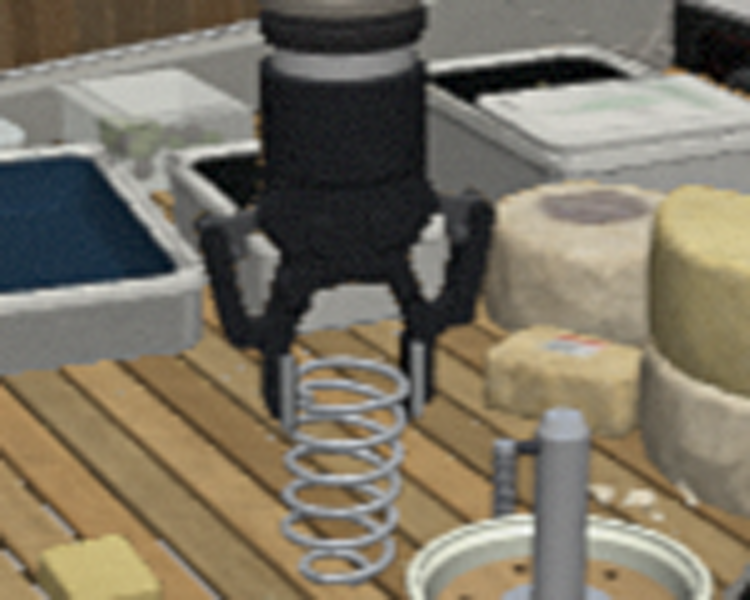

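View pics/w11.png

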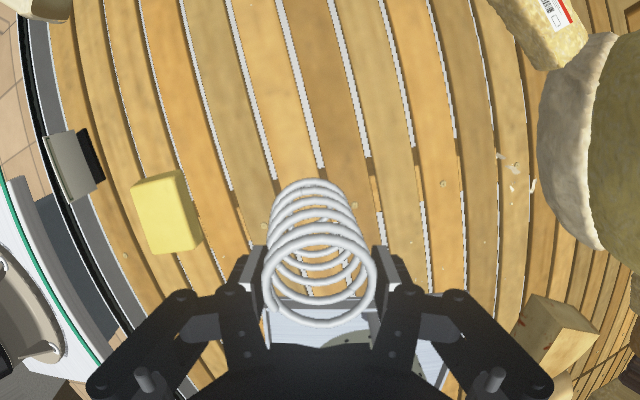

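```bash
python3 -m creep '{"linear":[[0,0,0],[0,0,0],[0,0,0],[0,0,0],[0,0,-30],[0,0,-62],[-35,0,-64],[-75,0,-64],[-75,0,-64],[-75,0,-64]],"spin":[0,0,0,0,0,0,0,0,0,0],"gripper":[1,1,1,1,1,1,1,1,1,1]}' 20
python3 - <<'E'
from h import *
im=ctrl.grab_frame('side')[:,:,::-1]; zoom(im,240,110,150,120,5,'pics/s12.png'); s=ctrl.observe(); print(s['t'],s['tool_pos'],s['width'],s['contact_force'],s['wrist_torque'])
P=tool(); im=ctrl.grab_frame('wrist')[:,:,::-1]; np.savez('w12.npz',p=P[0],R=P[1]); cv2.imwrite('pics/w12.png',im)
E
```

```text
t: 19.05
tool_pos: [0.4665, -0.0242, 0.1472]
orientation: [0.786, 0.618, 0.0, -0.0]
contact_force: [0.0, 0.1, 0.3]
width: 0.0854
19.1 [ 0.46665207 -0.02386347  0.14718038] 0.08539289574576352 [ 0.00602937  0.17154086 -0.36595383] [-0.0282235  -0.01145734 -0.03085351]
```

View pics/s12.png

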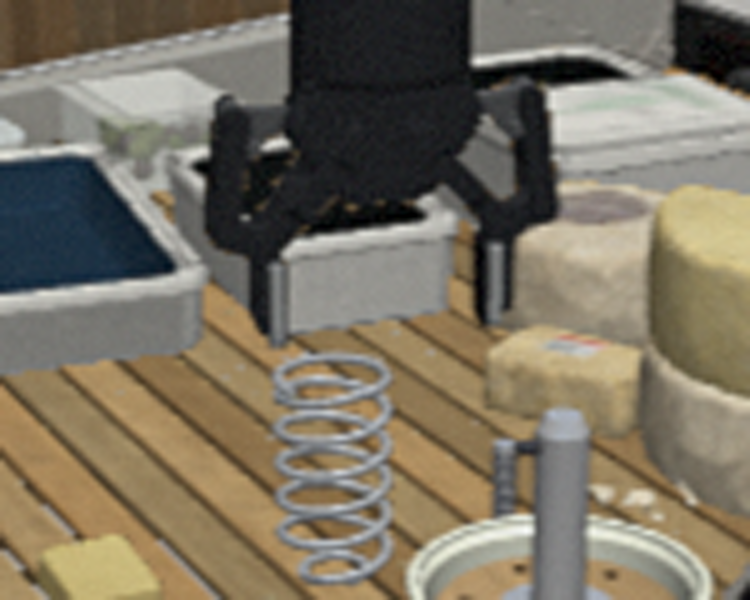

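View pics/w12.png

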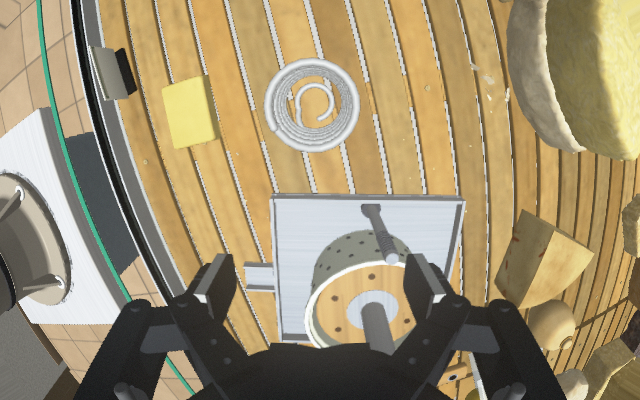

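```bash
python3 - <<'E'
from h import *
im=cv2.imread('pics/w12.png'); zoom(im,255,50,110,110,6,'pics/w12z.png')
d=np.load('w12.npz'); P=(d['p'],d['R'])
for uv in ((312,104),): print(wonz(uv,.1025,P))
for uv in ((264,104),(360,104),(312,57),(312,152)): print(wonz(uv,.1025,P).round(4))
E
```

```text
[0.48036111 0.05176629 0.1025    ]
[0.4535 0.0589 0.1025]
[0.5072 0.0455 0.1025]
[0.4869 0.0784 0.1025]
[0.4736 0.0244 0.1025]
```

View pics/w12z.png

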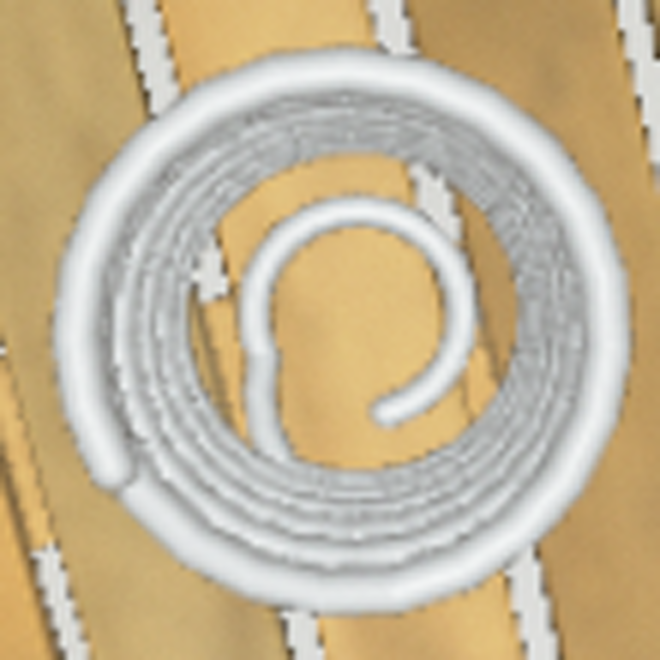

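```bash
python3 - <<'E'
from h import *
d=np.load('w12.npz'); P=(d['p'],d['R'])
f=lambda x,y:(255+x/6-.42,50+y/6-.42)
az=lambda v:np.degrees(np.arctan2(v[1],v[0]))%360
pts=[wonz(f(*p),.0025,P)[:2] for p in ((258,310),(460,310),(358,212),(430,240),(285,240),(435,385))]
c,r=cv2.minEnclosingCircle(np.array(pts,np.float32)); c=np.array(c); print('small ring centre',c,r)
for n,p in (('free',(385,412)),('wire',(263,385)),('wire2',(262,350)),('wire3',(275,440))):
    q=wonz(f(*p),.0025,P)[:2]-c; print(n,az(q),np.hypot(*q))
print('tool yaw',az(P[1][:,0]))
E
```

```text
small ring centre [0.48012388 0.0512369 ] 0.01570507511496544
free 269.970275333556 0.015494232406141732
wire 203.07747083273236 0.018153945584353973
wire2 187.16094981657147 0.01566875244417877
wire3 222.59132780667736 0.023105060839486803
tool yaw 76.36862882031771
```

```bash
python3 -m creep '{"linear":[[40,-3,0],[76,-5,0],[76,-5,30],[76,-5,65],[76,-5,85],[76,-5,85],[76,-5,85],[76,-5,85],[76,-5,85],[76,-5,85],[76,-5,85],[76,-5,65],[76,-5,20],[76,-5,-30],[76,-5,-80],[76,-5,-80],[76,-5,-80],[76,-5,-80]],"spin":[0,0,0,0,0,0,0,0,0,0,0,0,10,20,30,40,50,60],"gripper":[1,1,1,1,1,1,0,0,0,0,0,0,0,0,0,0,0,0]}' 30
python3 - <<'E'
from h import *
im=ctrl.grab_frame('side')[:,:,::-1]; zoom(im,240,60,150,120,5,'pics/s13.png'); s=ctrl.observe(); print(s['t'],s['tool_pos'],s['width'],s['contact_force'],s['wrist_torque'],s['joints'])
P=tool(); im=ctrl.grab_frame('wrist')[:,:,::-1]; np.savez('w13.npz',p=P[0],R=P[1]); cv2.imwrite('pics/w13.png',im)
print(P[1])
E
```

```text
t: 21.4
tool_pos: [0.4785, 0.0502, 0.2265]
orientation: [0.99, 0.139, -0.001, -0.0]
contact_force: [-0.1, -0.2, -3.0]
width: 0.0546
21.45 [0.47852504 0.05019498 0.2263894 ] 0.054443605045150216 [ 0.06759964  1.09984905 -2.43537991] [0.04820359 0.02268232 0.0679111 ] [-1.22701857  0.24148594  1.19983862  1.96168988 -0.25134399  1.10573966
 -1.2176254 ]
[[ 9.62336785e-01  2.71853509e-01 -1.89235303e-03]
 [ 2.71852710e-01 -9.62338637e-01 -6.72342430e-04]
 [-2.00386308e-03  1.32578554e-04 -9.99997983e-01]]
```

View pics/s13.png

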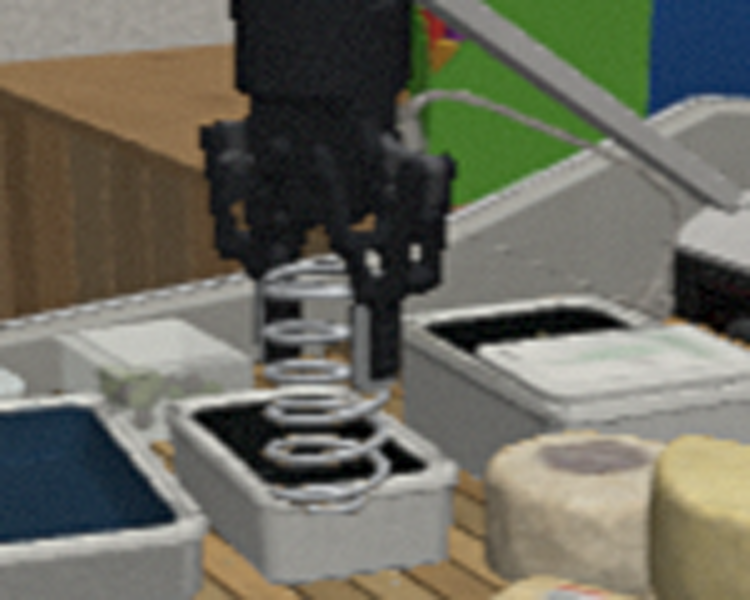

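View pics/w13.png

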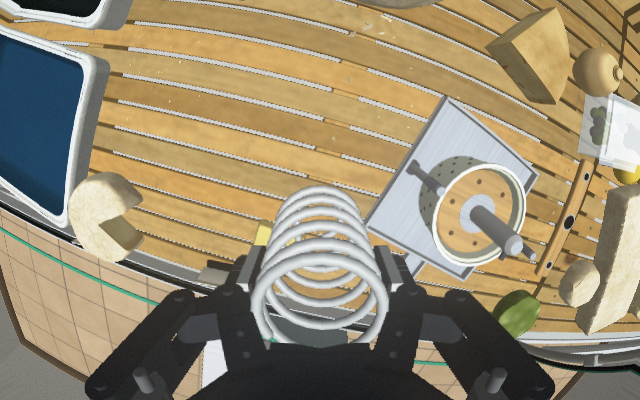

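```bash
python3 - <<'E'
from h import *
im=cv2.imread('pics/w13.png'); zoom(im,420,150,130,120,6,'pics/w13z.png')
d=np.load('w13.npz'); P=(d['p'],d['R']); p=P[0]
for z in (.155,.16,.26): print((np.array(proj('side',(p[0],p[1],z)))-[240,60])*5)
f=lambda x,y:((x-420)*6,(y-150)*6)
c=np.array([.489,-.131])
print('tip',f(*wproj((*c,.15),P)))
for a in (130,150,165,175,185,200,220):
    r=np.radians(a); print(a,np.round(f(*wproj((*(c+.019*np.array([np.cos(r),np.sin(r)])),.138),P))))
E
```

```text
[326.12254126 519.3693959 ]
[325.95420163 508.9187955 ]
[322.44230848 290.89888274]
tip (np.float64(572.0472382559185), np.float64(586.2861127822275))
130 [434. 603.]
150 [446. 632.]
165 [461. 647.]
175 [474. 654.]
185 [489. 657.]
200 [512. 656.]
220 [546. 644.]
```

View pics/w13z.png

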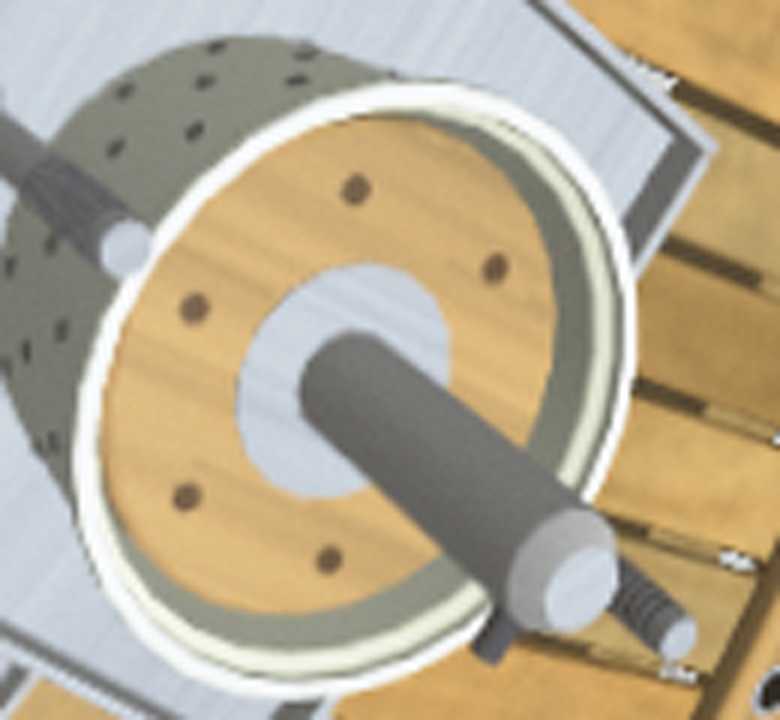

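```bash
python3 - <<'E'
from h import *
im=cv2.imread('pics/w13.png'); zoom(im,240,170,160,190,4,'pics/w13s.png')
d=np.load('w13.npz'); P=(d['p'],d['R']); p,R=P
f=lambda x,y:(420+x/6-.42,150+y/6-.42)
print('stem',wonz(f(582,588),.15,P), 'collar',wonz(f(344,380),.064,P))
g=lambda q:np.round([(q[0]-240)*4,(q[1]-170)*4])
print('pred', 'TCP axis top',g(wproj(p+R@[0,0,-.041],P)),'bottom centre',g(wproj(p+R@[0,0,.062],P)))
b=p+R@[0,0,.062]
for v in ((.018,0),(-.018,0),(0,.018),(0,-.018)): print(v,g(wproj(b+R@[v[0],v[1],0],P)))
b=p+R@[0,0,-.041]
for v in ((.028,0),(-.028,0),(0,.028),(0,-.028)): print(v,g(wproj(b+R@[v[0],v[1],0],P)))
E
```

```text
stem [ 0.48942875 -0.13241475  0.15      ] collar [ 0.48935895 -0.13259952  0.064     ]
pred TCP axis top [316. 588.] bottom centre [317. 189.]
(0.018, 0) [317.  89.]
(-0.018, 0) [317. 282.]
(0, 0.018) [421. 188.]
(0, -0.018) [212. 188.]
(0.028, 0) [316. 345.]
(-0.028, 0) [317. 770.]
(0, 0.028) [597. 580.]
(0, -0.028) [ 35. 580.]
```

View pics/w13s.png

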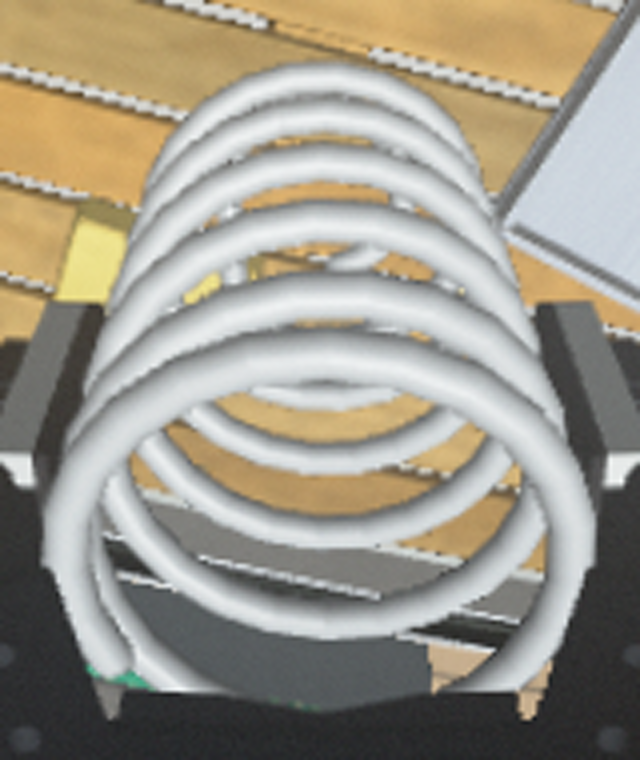

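```bash
python3 -m creep '{"linear":[[-8,35,0],[-17,72,0],[-26,110,0],[-34,145,0],[-41,175,0],[-41,175,0],[-41,175,0]],"spin":[1,2,3,3,3,3,3],"gripper":[0,0,0,0,0,0,0]}' 30
python3 - <<'E'
from h import *
im=ctrl.grab_frame('side')[:,:,::-1]; zoom(im,280,110,130,110,6,'pics/s14.png'); s=ctrl.observe(); print(s['t'],s['tool_pos'],s['width'],s['contact_force'],s['wrist_torque'])
P=tool(); im=ctrl.grab_frame('wrist')[:,:,::-1]; np.savez('w14.npz',p=P[0],R=P[1]); cv2.imwrite('pics/w14.png',im); zoom(im,220,150,200,190,4,'pics/w14z.png')
print(np.degrees(np.arctan2(P[1][1,0],P[1][0,0])))
im=ctrl.grab_frame('top')[:,:,::-1]; zoom(im,290,120,120,110,6,'pics/t14.png')
E
```

```text
t: 22.38
tool_pos: [0.489, -0.1285, 0.2267]
orientation: [0.993, 0.117, -0.0, -0.001]
contact_force: [0.2, 1.0, -2.9]
width: 0.0546
22.425 [ 0.48915122 -0.12799578  0.22678157] 0.054708079984154105 [-0.74489679  0.58158877 -3.06659829] [-0.03120295  0.00955555 -0.02503505]
13.451252599193705
```

View pics/s14.png

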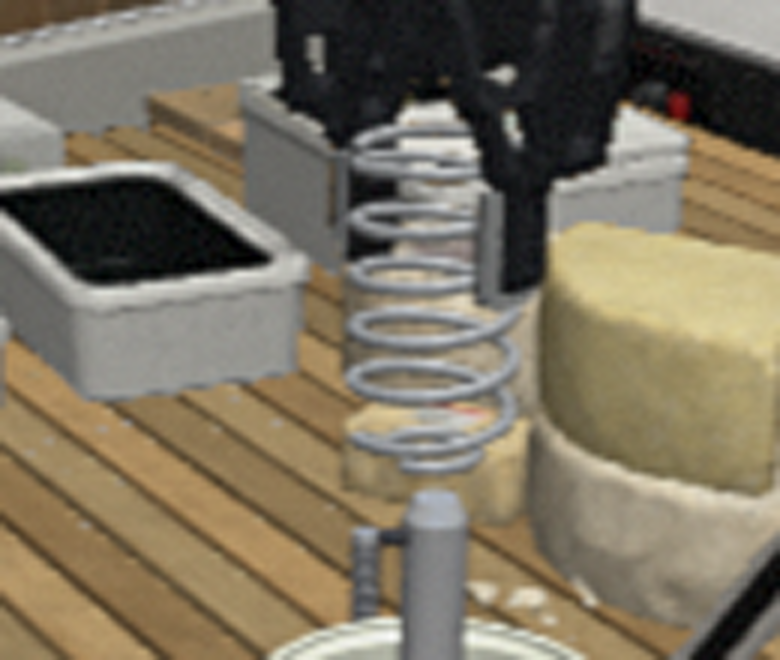

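View pics/w14z.png

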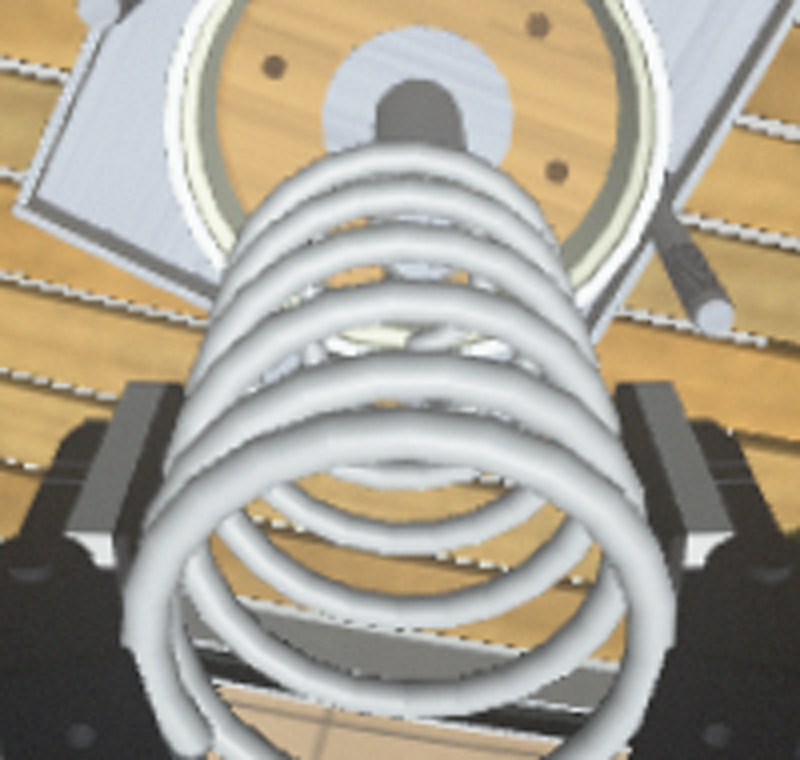

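View pics/t14.png

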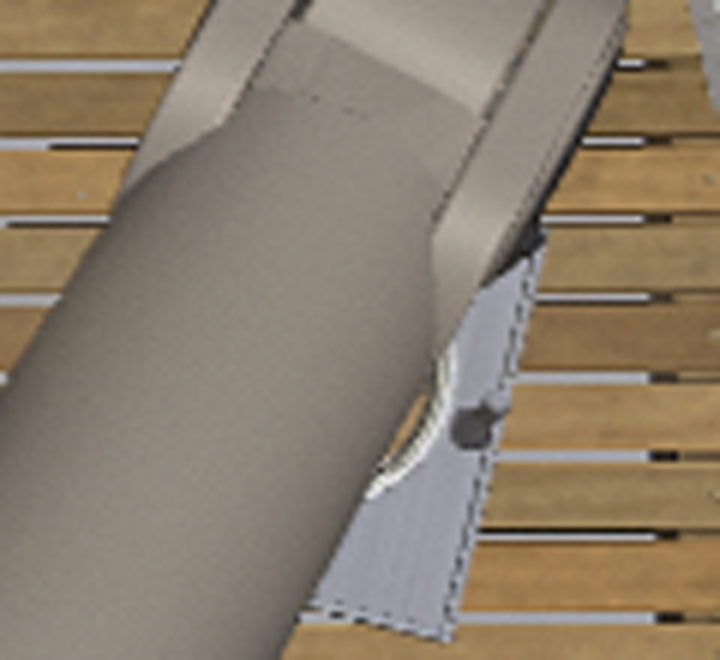

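```bash
python3 - <<'E'
from h import *
d=np.load('w14.npz'); P=(d['p'],d['R']); p,R=P
g=lambda q:np.round([(q[0]-220)*4,(q[1]-150)*4])
h=lambda q:np.round((np.array(q)-[280,110])*6)
b=p+R@[0,0,.0585]
print('ring c side',h(proj('side',b)),'wrist',g(wproj(b,P)))
for v in ((.018,0),(-.018,0),(0,.018),(0,-.018),(-.0151,.0036)): print(v,g(wproj(b+R@[v[0],v[1],0],P)))
print('stem',h(proj('side',(.4895,-.1317,.15))))
S=lambda x,y:(280+x/6-.42,110+y/6-.42)
print('side stem z.15',onz('side',S(437,497),.15),'ring',onz('side',S(441,455),p[2]-.0595))
E
```

```text
ring c side [427. 438.] wrist [397. 277.]
(0.018, 0) [397. 176.]
(-0.018, 0) [397. 371.]
(0, 0.018) [503. 276.]
(0, -0.018) [291. 276.]
(-0.0151, 0.0036) [418. 356.]
stem [432. 493.]
side stem z.15 [ 0.48965583 -0.1327532   0.15      ] ring [ 0.48707957 -0.13839282  0.16728157]
```

```bash
python3 -m creep '{"linear":[[-2.5,1.3,0],[-2.5,1.3,5],[-2.5,1.3,10],[-2.5,1.3,14],[-2.5,1.3,17],[-2.5,1.3,19]],"spin":[0,0,0,0,0,0],"gripper":[0,0,0,0,0,0]}' 30
python3 - <<'E'
from h import *
im=ctrl.grab_frame('side')[:,:,::-1]; zoom(im,280,110,130,110,6,'pics/s15.png'); s=ctrl.observe(); print(s['t'],s['tool_pos'],s['width'],s['contact_force'],s['wrist_torque'])
E
```

```text
t: 23.28
tool_pos: [0.4872, -0.1311, 0.208]
orientation: [0.993, 0.116, -0.0, -0.0]
contact_force: [-0.7, 0.2, -2.8]
width: 0.0546
23.325 [ 0.48702968 -0.13104213  0.20789758] 0.054230438808672274 [-0.31356478 -0.27359859 -1.89246105] [ 0.0214998  -0.01876145  0.01449796]
```

View pics/s15.png

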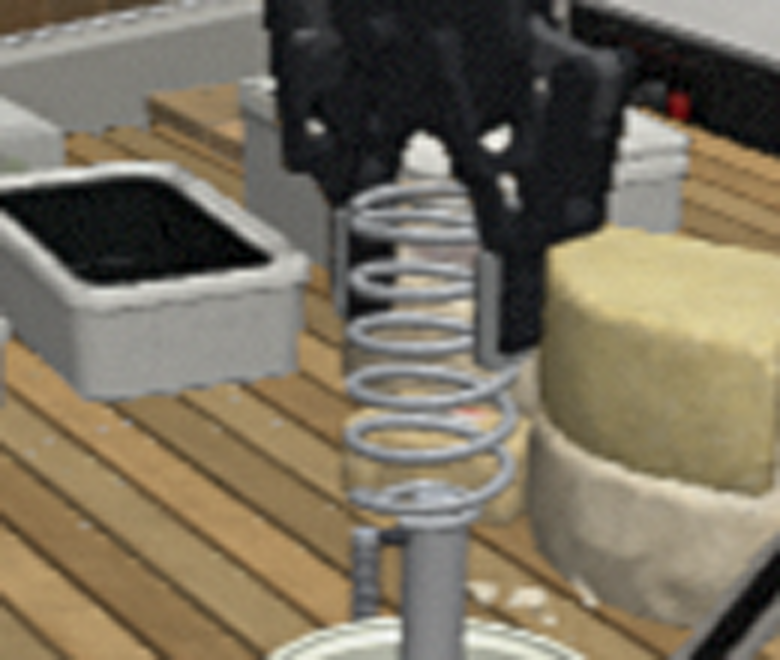

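```bash
python3 -m creep '{"linear":[[0,0,2],[0,0,4],[0,0,6],[0,0,7]],"spin":[0,0,0,0],"gripper":[0,0,0,0]}' 30
```

```text
t: 23.82
tool_pos: [0.4874, -0.1314, 0.2014]
orientation: [0.993, 0.116, 0.0, 0.0]
contact_force: [1.7, -1.1, -1.5]
width: 0.0546
```

```bash
python3 -m creep '{"linear":[[0,0,2],[0,0,4],[0,0,6],[0,0,8]],"spin":[0,0,0,0],"gripper":[0,0,0,0]}' 30
python3 - <<'E'
from h import *
im=ctrl.grab_frame('side')[:,:,::-1]; zoom(im,280,110,130,110,6,'pics/s16.png'); s=ctrl.observe(); print(s['t'],s['tool_pos'],s['width'],s['contact_force'],s['wrist_torque'])
E
```

```text
t: 24.32
tool_pos: [0.4874, -0.1313, 0.1933]
orientation: [0.993, 0.116, 0.0, 0.0]
contact_force: [0.7, -1.2, -1.0]
width: 0.055
24.375 [ 0.48722635 -0.13120844  0.19302066] 0.05433180494664207 [ 1.33514425 -3.11439171 -1.75630939] [-0.63749845 -0.30563082  0.04028819]
```

View pics/s16.png

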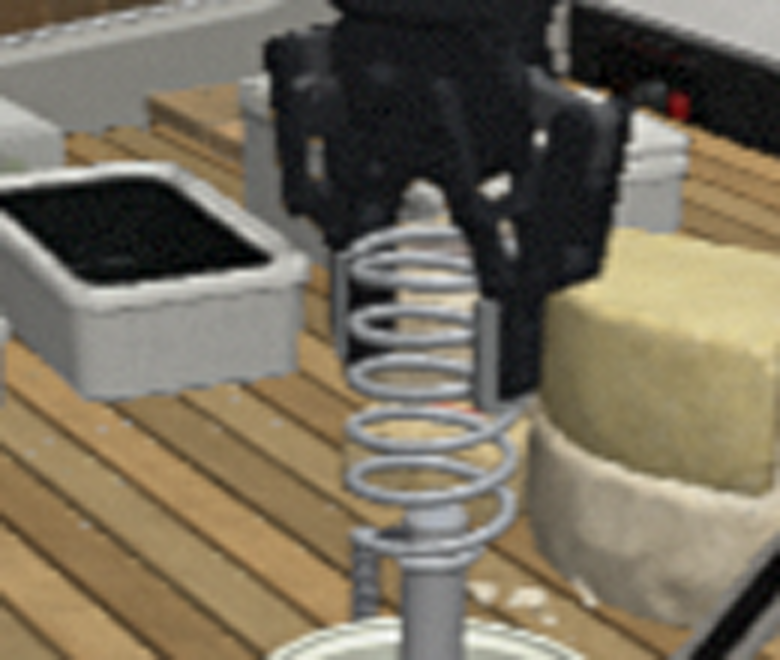

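```bash
python3 -m creep '{"linear":[[0.2,1,2],[0.2,1,4],[0.2,1,7],[0.2,1,10]],"spin":[0,0,0,0],"gripper":[0,0,0,0]}' 30
python3 - <<'E'
from h import *
s=ctrl.observe(); print(s['contact_force'],s['wrist_torque'])
E
```

```text
t: 24.88
tool_pos: [0.4875, -0.1317, 0.1829]
orientation: [0.993, 0.116, -0.0, -0.0]
contact_force: [0.2, -1.1, -1.9]
width: 0.055
[ 0.18404719 -1.13656271 -1.93172614] [-0.15998124 -0.12218731  0.0044417 ]
```

```bash
python3 -m creep '{"linear":[[0,0,5],[0,0,10],[0,0,15],[0,0,20],[0,0,25],[0,0,30]],"spin":[0,0,0,0,0,0],"gripper":[0,0,0,0,0,0]}' 30
python3 - <<'E'
from h import *
im=ctrl.grab_frame('side')[:,:,::-1]; zoom(im,280,130,130,110,6,'pics/s17.png'); s=ctrl.observe(); print(s['t'],s['tool_pos'],s['width'],s['contact_force'],s['wrist_torque'])
E
```

```text
t: 25.62
tool_pos: [0.4876, -0.1319, 0.1529]
orientation: [0.993, 0.116, -0.0, -0.0]
contact_force: [0.6, 0.1, -2.1]
width: 0.0543
25.675 [ 0.48722185 -0.13181245  0.1523699 ] 0.054623978787845175 [-0.06462339 -0.36903122 -2.45241272] [-0.2317273  -0.12587596 -0.00938273]
```

View pics/s17.png

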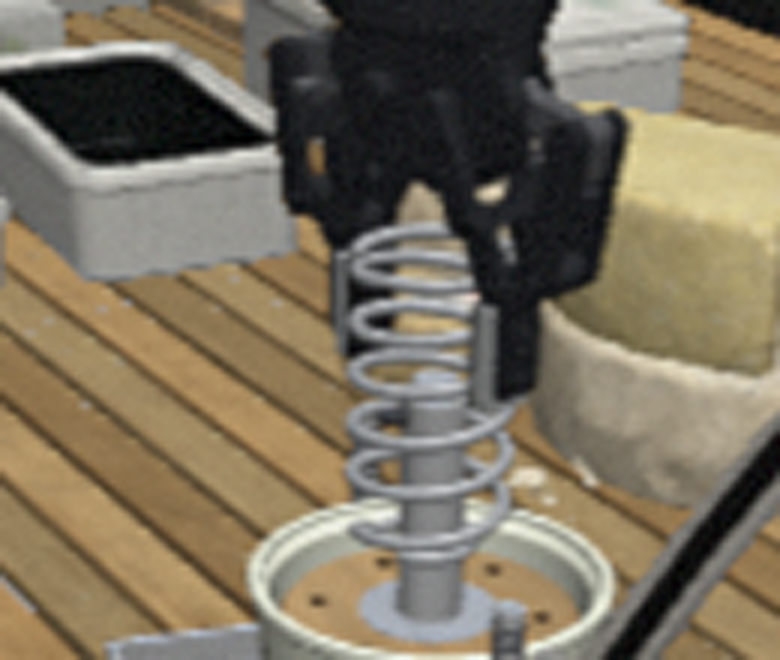

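```bash
python3 -m creep '{"linear":[[0,0,5],[0,0,10],[0,0,15],[0,0,19],[0,0,22],[0,0,24]],"spin":[0,0,0,0,0,0],"gripper":[0,0,0,0,0,0]}' 30
```

```text
t: 26.42
tool_pos: [0.4876, -0.132, 0.1291]
orientation: [0.993, 0.116, -0.0, -0.0]
contact_force: [0.1, -0.3, -2.1]
width: 0.0543
```

```bash
python3 -m creep '{"linear":[[0,0,1],[0,0,2],[0,0,3],[0,0,3]],"spin":[0,0,0,0],"gripper":[0,0,0,0]}' 30
```

```text
t: 26.92
tool_pos: [0.4881, -0.132, 0.1268]
orientation: [0.993, 0.116, 0.0, -0.0]
contact_force: [-0.8, 1.8, 5.3]
width: 0.0545
```

```bash
python3 -m creep '{"linear":[[0,0,-1],[0,0,-1],[0,0,-1],[0,0,-1],[0,0,-1],[0,0,-1]],"spin":[0,0,0,0,0,0],"gripper":[0,0.75,0.75,1,1,1]}' 30
python3 - <<'E'
from h import *
im=ctrl.grab_frame('side')[:,:,::-1]; zoom(im,280,140,130,110,6,'pics/s18.png'); s=ctrl.observe(); print(s['t'],s['tool_pos'],s['width'],s['contact_force'],s['wrist_torque'])
P=tool(); im=ctrl.grab_frame('wrist')[:,:,::-1]; cv2.imwrite('pics/w18.png',im)
E
```

```text
t: 27.68
tool_pos: [0.4876, -0.132, 0.1272]
orientation: [0.993, 0.116, 0.0, -0.0]
contact_force: [-0.2, 0.0, 1.1]
width: 0.0855
27.725 [ 0.4876476  -0.13199019  0.1272592 ] 0.08549083825578647 [0.58442741 0.0061953  0.75028907] [-0.03185957 -0.02295635  0.01215243]
```

View pics/s18.png

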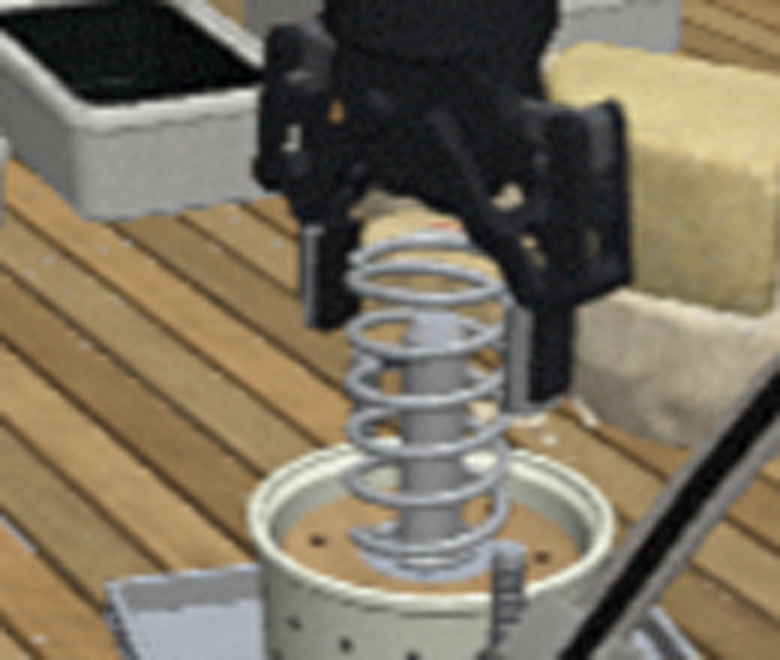

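View pics/w18.png

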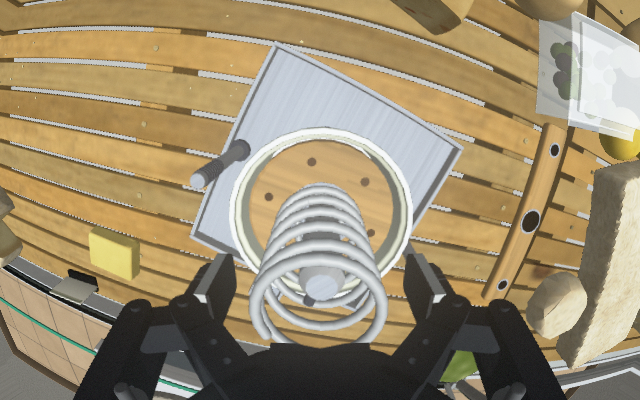

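Seated, released and upright, with the stem tip and lug visible inside the coils in the wrist view at (315,285). I'll retreat straight up and check it from a distance.

```bash
python3 -m creep '{"linear":[[0,0,-15],[0,0,-50],[0,0,-90],[0,0,-125],[0,-50,-130],[0,-100,-130],[0,-150,-130],[0,-190,-130],[0,-190,-130],[0,-190,-130]],"spin":[0,0,0,0,0,0,0,0,0,0],"gripper":[1,1,1,1,1,1,1,1,1,1]}'
python3 - <<'E'
from h import *
im=ctrl.grab_frame('side')[:,:,::-1]; cv2.imwrite('pics/s19f.png',im);zoom(im,280,140,130,110,6,'pics/s19.png'); s=ctrl.observe(); print(s['t'],s['tool_pos'],s['contact_force'])
im=ctrl.grab_frame('top')[:,:,::-1]; cv2.imwrite('pics/t19.png',im); zoom(im,200,130,200,110,4,'pics/t19z.png')
E
```

```text
t: 29.02
tool_pos: [0.4442, 0.0522, 0.2577]
orientation: [0.993, 0.116, 0.0, -0.0]
contact_force: [0.2, -0.6, 0.5]
width: 0.0853
29.075 [0.44431395 0.05147771 0.2575847 ] [-0.08033952 -0.30484797 -0.14361528]
```

View pics/s19.png

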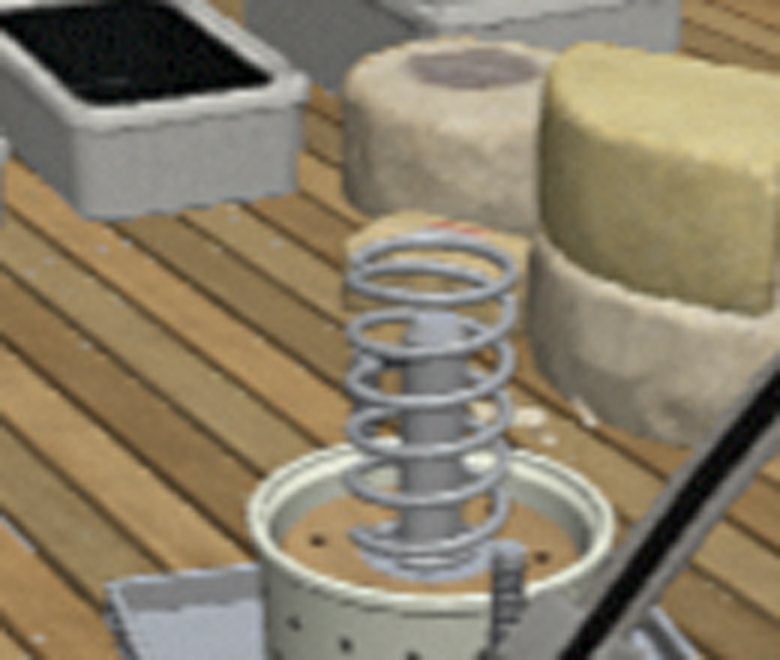

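View pics/t19z.png

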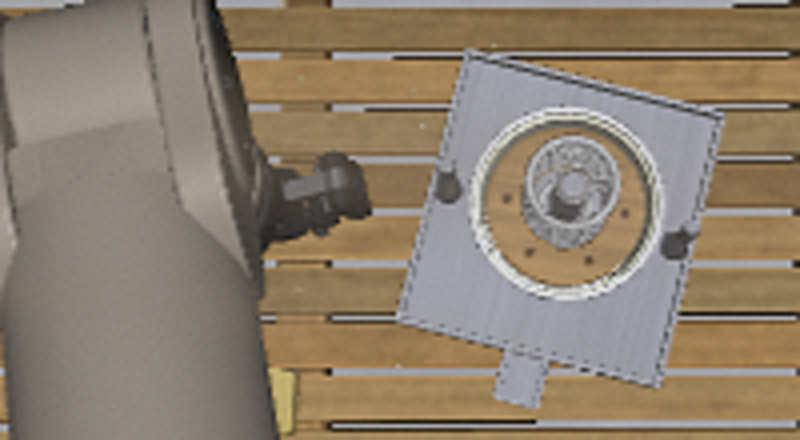

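```bash
python3 - <<'E'
from h import *
T=lambda x,y:(200+x/4-.375,130+y/4-.375); S=lambda x,y:(280+x/6-.42,140+y/6-.42)
print('top ring tri',tri(ray('top',T(573,180)),ray('side',S(433,269))))
print('expected .1665 z')
a=cv2.imread('pics/side0.png').astype(int); b=cv2.imread('pics/s19f.png').astype(int)
for n,(x0,y0,x1,y1) in dict(butter=(240,205,280,245),tub=(300,305,370,355),cheese=(335,140,415,215),box=(275,135,332,180)).items():
    d=np.abs(a-b).max(2)[y0:y1,x0:x1]; print(n,(d>40).mean())
s=ctrl.observe(); print(s['t'],s['contact_force'],s['qvel'])
E
```

```text
top ring tri (array([ 0.48925203, -0.12994073,  0.16595153]), np.float64(0.00023695907466755422))
expected .1665 z
butter 0.0
tub 0.0
cheese 0.058
box 0.017153996101364522
29.125 [ 0.44821506 -0.24233465  0.48206374] [ 0.01173635  0.00832804 -0.00402299  0.00429271 -0.00454292 -0.00127744
 -0.00044345]
```

```bash
python3 - <<'E'
from bench import ctrl
print(ctrl.sign_off())
E
```

```text
the job is handed in; nothing more can be done
None
```

The spring is turned over, threaded onto the stem with its drawn-in end down, standing upright on the follower and let go. I handed the job in at about 29 s.

**How it was done:**
- **Turning:** I tipped the spring onto its side in the hand and regripped it near the wide end. I then swung the drawn-in end down by pivoting it on the edge of the drip tray, stood it on the deck, and regripped it upright.
- **Threading:** I measured the end-coil gap at about 240° and the lug at about 176°, and turned the spring about 63° to match. It passed the lug without snagging. I lowered it in the hand until contact showed at about 7 N, then backed off 1 mm before opening.

**Last checks:**
- **Seating:** the top coil's wire centre measured 166.0 mm above the deck, against 166.5 mm if fully home. It is within about 2 mm of the stem axis.
- **Surroundings:** the gripper is clear and reads no contact force. The butter and green tub show no change from the first side picture.
- **Cheese behind the press:** the side-picture comparison changed slightly (about 6% of pixels). I put this down to the spring now standing in front of it, but did not check it separately at the end.

**Went wrong:** lifting the spring by the wide end did not make it droop as I expected, and while still horizontal it pressed a neighbouring cheese with about 8 N. I backed off, and the top view straight afterwards showed the cheeses unmoved.

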